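# Stand the desk calendar up on its kickstand

### The arm

A 6-joint arm with a two-finger parallel gripper is mounted at the origin on the work surface. World frame = base frame: x ahead of the robot, y to its left, z up, the work surface at z = 0. Lengths are in m, angles in rad, forces in N, time in s.
With the tool pointing down it reaches from about 0.15 to 0.775 m from the base axis. Payload 6.1 kg.
Tool frame: the origin (TCP) lies midway between the tips of the shut fingers; the grasp point (between the pads) lies 19 mm behind it; x points along the fingers, y is the direction in which the jaws open and shut, and the axes are right-handed (so a half turn about x gives the same grasp; the last joint's range is limited). The gripper opens to 85 mm and grips with 20 to 120 N. Pads are 22 mm wide; open, the fingers measure 114 mm over their backs; the gripper's body (76 mm by 85 mm) begins 54 mm behind the grasp point. The pads swing forward as they close: fully open they stand 13 mm farther back than shut.
Start: joints at [-1.226, 0.126, -0.04, 1.405, 0, 1.571], TCP at [0.177, -0.494, 0.209] pointing down, gripper open.
Joint ranges: [-2.72, 2.72], [-0.95, 1.95], [-1.27, 1.35], [-1.78, 2.02], [-1.46, 1.47], [-3.14, 3.14]. Speed limits (rad/s): [2.39, 2.39, 3.01, 3.14, 3.14, 3.14].

### API

Orientations are given as a rotation vector (axis times angle).
In Python, from cell import telemetry, snapshot, get_calibration, ticket gives the robot as it stands. The module is installed in compiled form; this text tells all that it offers.
- The arm moves only by the tool carry_out, never from a script. Its argument "targets" is a list of rows, each an object with "slide": the shift along the tool's x, y, z in mm, a list of three; "dr": the turn, a rotation vector about the tool's x, y, z in degrees, a list of three; "hand": the opening, from -1 (shut) to 1 (fully open). In form: [{"slide": [tx, ty, tz], "dr": [rx, ry, rz], "hand": hand}, ...]. A call has 1 to 20 rows; each row shifts and turns the commanded pose from where the row before left it, along the tool's axes as they then stand; what a row does not reach is not made up. A row lasts 1/10 s, in which the tool goes at most 50 mm and 8.59 degrees, less where a joint would pass 70% of its speed; a pose out of reach is approached as far as the arm can. A call is refused whole if a number of a shift passes 50 or a number of a turn 8.59, either way. A call with a gripper value outside its range is refused whole. The fingers move at their own pace and stop on an object; "grip_force" is the grip in N (left out, the last holds). Time passes only in rows, so rows that do not move let the fingers close. It gives the time, the measured TCP pose, the force and the opening at its end, in the units of the state.
- telemetry.get_state(): the state, without advancing time (a new reading comes with each control period).
- snapshot(name): name is "side" or "top"; returns (picture, depth): 420x560x3 uint8, red, green, blue; 420x560 float32, m along the optical axis (not along the pixel's ray), 0 where there is no reading.
- get_calibration(name): a dict with "fovy" (degrees; the focal length in pixels is half the picture's height over the tangent of half this angle, whatever the lens; pixels are square), "cx", "cy" (the principal point, pixels), "cam_to_world" (4x4, takes a point from camera to world coordinates). Camera axes: x right, y down, z forward; pixel columns grow to the right and rows downward; lengths in m; the calibration is good to about 2 mm. A picture is of the moment at which its call begins. get_calibration takes no time and is no camera call.
- ticket.sign_off(): hands the job in, once; it reports no verdict.
The state is a dict: "time_s": time; "joints": joint angles; "joint_vel": joint speeds; "joint_torque": joint torques, N m; "eef_pos": TCP position; "orientation": TCP orientation; "wrist_force": force on the tool from outside, world axes, zero at the start; "ft_torque": the same for the moment, N m; "grip_width": finger opening in m.
Only numpy, scipy, OpenCV 4.12 (cv2) and the standard library are available. Lean on these libraries where they do the work, as an engineer would, in place of code of your own. Each camera call takes 0.05 s, during which the arm holds its last target. There are 200 camera calls.

### The job

The slim desk calendar lies face down on the desk with its kickstand leg folded against its back. Swing the leg out as far as it will go, then stand the calendar upright on its bottom edge and the leg, on top of the low wooden riser, with its face to the robot's side and roughly square with the riser's front edge. Set it down gently, let go of it, and leave the mouse, the pen cup and the stapler where they are.

Things in the scene. Friction and masses are not known exactly. Their poses are not given: they have to be found in the camera images.
- calendar: loose grey plastic board 150 mm long (top to bottom edge), 64 wide, 10 thick, about 0.2 kg, plain sides, kickstand leg on its back. Origin at the board's centre; +x points from top edge to bottom edge, y across, +z out of its back; printed face on the -z side. Starts lying face down (+z up), top edge roughly towards the robot. Gripped lightly across its width it can turn about y between the pads
- calendar_base (a point): middle of the calendar's bottom edge, on the back side: the edge it stands on (75 mm along +x and 5 mm along +z from the calendar's origin). Standing on this edge and the opened leg, the calendar leans back 21 degrees from vertical, its face looking slightly up; its top is then 143 mm high, and edge and foot are 90 mm apart
- leg_hinge (a point): middle of the hinge axis, parallel to the calendar's y, 50 mm from the board's centre towards the top edge and 11 mm off the surface of the back, between two small steel cheeks (39 mm over their outsides)
- leg_foot (a point): centre of the rubber foot at the leg's free end, 110 mm from the hinge axis: a round bar 18 mm in diameter, 28 mm long, along the calendar's y; can be gripped by its two flat ends. Folded, it is 15 mm from the bottom edge and 2 mm clear of the back. The leg is a flat aluminium bar 18 mm wide, 5 mm thick, midway across the calendar's width
- leg (a joint): angle of the kickstand leg in rad: 0 folded flat against the back, grows as its foot swings away from the back about the hinge, up to a firm stop at 0.70. It starts folded or nearly so; light hinge friction (0.03 N m) keeps it where it is left
- riser_top (a point): centre of the top of the low wooden riser (fixed to the desk): a flat, empty top 160 mm deep (x) and 210 mm wide (y), 35 mm above the desk, turned by up to 17 degrees. The riser stands left or right in front of the robot; the calendar lies on the other side
- riser: the same riser, origin under its centre at desk height; +x points from its front edge (the long edge on the robot's side) to its rear edge, y runs along the front edge
- mouse_center (a point): middle of a black computer mouse, 100 mm long, 60 mm wide and 34 mm high, loose; leave alone
- pencup_center (a point): middle of a dark steel pen cup, 76 mm in diameter and 95 mm high, pens up to 155 mm, loose; leave alone
- stapler_center (a point): middle of a black stapler, 130 mm long, 36 mm wide and 56 mm high, loose; leave alone
- riser_front (a point): middle of the riser's front edge (the 210 mm long edge on the robot's side), on the top surface, 80 mm from its centre
There are look-alikes about, which are no part of the job. Of the things shaped like the calendar, the grey one is meant.

How it is judged:
By the outcome, as a careful person would: the job done as asked, in the order asked, and still so for the second after the job is handed in, with the robot touching nothing.
It also fails if it takes over 69 s, if anything falls off the work surface, if the arm or the gripper's body presses on something with over 40 N, if the wrist force passes 120 N, or if a joint passes its speed limit or range.

## Working session

There is one attempt and no reset: what is moved stays moved. The work goes in short steps, Python scripts to look and compute and a tool call to move; the robot and the scene stay as the last step left them, time stands still between calls to the robot, and variables do not carry over. Pictures are saved under pics/ and viewed, about 8 in all and at most 12, crops included, and the job is handed in when it is done.

Besides the shell and the picture viewer there is one more tool, called after ">>>" in YAML: its name, and indented under it one key for each argument. carry_out: Moves the arm, as the interface text tells. Its arguments: {"type":"object","properties":{"targets":{"type":"array","items":{"type":"object","properties":{"slide":{"type":"array","items":{"type":"number"}},"dr":{"type":"array","items":{"type":"number"}},"hand":{"type":"number"}}}},"grip_force":{"type":"number"}},"required":["targets"]}

```bash
mkdir -p pics; cat > h.py <<'E'
import numpy as np, cv2
from scipy.spatial.transform import Rotation as R
from cell import telemetry, snapshot, get_calibration, ticket
def cam(n):
    c=get_calibration(n); f=210/np.tan(np.radians(c["fovy"])/2); return c,f
def pts(n,d):
    c,f=cam(n); v,u=np.mgrid[:420,:560]; T=np.array(c["cam_to_world"])
    P=np.stack([(u-c["cx"])/f*d,(v-c["cy"])/f*d,d],-1)
    return P@T[:3,:3].T+T[:3,3]
def take(tag):
    o={}
    for n in("top","side"):
        p,d=snapshot(n); np.savez(f"{tag}_{n}.npz",p=p,d=d); cv2.imwrite(f"pics/{tag}_{n}.png",p[:,:,::-1]); o[n]=(p,d)
    return o
def pose():
    s=telemetry.get_state(); return np.array(s["eef_pos"]),R.from_rotvec(s["orientation"]),s
E
python3 - <<'E'
from h import *
o=take("a")
for n in o:
    c,f=cam(n); print(n,f,c["cx"],c["cy"],np.round(c["cam_to_world"],3).tolist(), c.keys())
a=np.hstack([o["top"][0],o["side"][0]]); cv2.imwrite("pics/a.png",cv2.resize(a,(800,300),interpolation=cv2.INTER_AREA)[:,:,::-1])
p,r,s=pose(); print(s); print(r.as_matrix().round(3))
E
```

```text
top 388.3898110589044 280.87931201689935 195.46832516458164 [[0.029, -0.983, 0.179, 0.414], [-0.998, -0.036, -0.041, 0.079], [0.047, -0.177, -0.983, 0.967], [0.0, 0.0, 0.0, 1.0]] dict_keys(['fovy', 'cx', 'cy', 'cam_to_world'])
side 504.65835417444396 279.3695787041392 220.90652992553245 [[-0.868, -0.299, 0.397, 0.063], [-0.496, 0.483, -0.722, 0.996], [0.024, -0.823, -0.567, 0.794], [0.0, 0.0, 0.0, 1.0]] dict_keys(['fovy', 'cx', 'cy', 'cam_to_world'])
{'time_s': 0.1, 'joints': array([-1.22599125e+00,  1.26370051e-01, -4.04937263e-02,  1.40538741e+00,
       -6.05351806e-06,  1.57079168e+00]), 'joint_vel': array([ 1.26675044e-03,  4.19601847e-04,  3.43032656e-03, -7.84011880e-05,
        8.31291042e-04, -1.38852755e-03]), 'joint_torque': array([ 2.93535613e-04, -4.36903274e+01,  3.53606021e+01,  1.36994611e-02,
       -1.32107293e-04,  1.38628667e-05]), 'eef_pos': array([ 0.17732484, -0.49373706,  0.20838601]), 'orientation': array([ 2.03442915,  0.3557874 , -2.03495692]), 'wrist_force': array([ 0.61171713, -0.09116783, -0.12096676]), 'ft_torque': array([ 0.01640973, -0.0078314 ,  0.00801945]), 'grip_width': 0.08525664347218798}
[[-0.     0.338 -0.941]
 [ 0.001 -0.941 -0.338]
 [-1.    -0.001  0.   ]]
```

View pics/a_top.png

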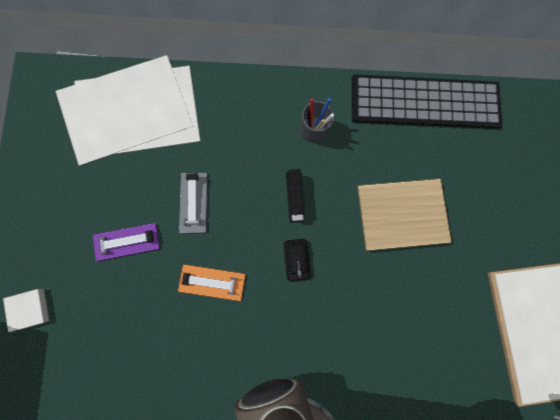

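View pics/a_side.png

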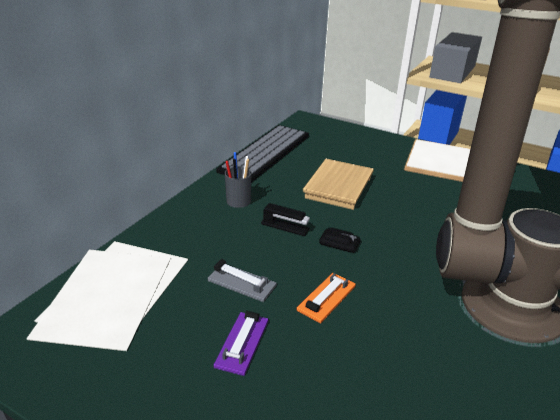

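Three calendar-shaped boards: purple at top (126,242), orange at (212,283), and grey at (193,203), which is (242,278) in the side view. The grey one is meant. Its foot (black) is at (193,178), its hinge at the near end. The riser is at top (404,215), mouse (297,260), stapler (296,195), cup (317,122). Next I measure, with one crop to confirm.

```bash
python3 - <<'E'
from h import *
for n,boxes in (("top",{"cal":(165,160,220,245),"ris":(345,165,465,262)}),("side",{"cal":(200,250,282,305),"ris":(295,150,385,215)})):
    z=np.load(f"a_{n}.npz"); p,d=z["p"],z["d"]; P=pts(n,d)
    hsv=cv2.cvtColor(p,cv2.COLOR_RGB2HSV)
    for k,(x0,y0,x1,y1) in boxes.items():
        s=np.s_[y0:y1,x0:x1]; Q=P[s]; z_=Q[...,2]; ok=d[s]>0
        h=hsv[s]
        if k=="ris":
            m=ok&(h[...,0]<30)&(h[...,1]>60)&(h[...,2]>90)&(z_>.03)
            a=Q[m]; print(n,k,m.sum(),"z med",np.median(a[:,2]),"rect",cv2.minAreaRect(a[:,:2].astype(np.float32)*1000))
        else:
            desk=ok&(h[...,1]>110)&(h[...,2]<60); print("desk z",np.median(z_[desk]))
            g=ok&(h[...,1]<70)&(h[...,2]>60)&(h[...,2]<150)&(z_<.018)&(z_>.004)
            a=Q[g]; print(n,k,g.sum(),"board z",np.median(a[:,2]),"rect",cv2.minAreaRect(a[:,:2].astype(np.float32)*1000))
            w=ok&(h[...,2]>160); a=Q[w]; print("leg",w.sum(),np.median(a[:,2]),cv2.minAreaRect(a[:,:2].astype(np.float32)*1000), np.percentile(a[:,2],[5,95]))
            b=ok&(h[...,2]<45)&(z_>.018); a=Q[b]; print("dark high",b.sum(),a.mean(0),a.min(0),a.max(0))
    x0,y0,x1,y1=boxes["cal"]; c=p[y0-5:y1+5,x0-5:x1+5]; 
    cv2.imwrite(f"c_{n}.png",cv2.resize(c,None,fx=5 if n=="top" else 4.3,fy=5 if n=="top" else 4.3,interpolation=cv2.INTER_CUBIC)[:,:,::-1])
A=cv2.imread("c_top.png");B=cv2.imread("c_side.png");H=max(A.shape[0],B.shape[0])
f=lambda a:cv2.copyMakeBorder(a,0,H-a.shape[0],0,0,0)
cv2.imwrite("pics/crop1.png",np.hstack([f(A),f(B)]))
# obstacles
z=np.load("a_top.npz");P=pts("top",z["d"])
for nm,(x0,y0,x1,y1),lo in(("mouse",(280,235,315,285),.01),("stap",(283,165,308,225),.01),("cup",(295,90,338,145),.03)):
    q=P[y0:y1,x0:x1].reshape(-1,3);q=q[q[:,2]>lo];print(nm,q.min(0).round(3),q.max(0).round(3))
E
```

```text
desk z -0.0016141956469908347
top cal 1076 board z 0.010282538362237359 rect ((563.6578369140625, 258.0662841796875), (148.534423828125, 66.95542907714844), 1.7629051208496094)
leg 347 0.027960264323119155 ((563.3905029296875, 256.55694580078125), (102.42974853515625, 24.03118133544922), 2.0506653785705566) [0.02193558 0.03328315]
dark high 39 [0.62161601 0.25628587 0.03864736] [0.61613862 0.24611497 0.03062321] [0.62882855 0.26959719 0.0451423 ]
top ris 5419 z med 0.03540396299763693 rect ((549.99267578125, -262.8681335449219), (159.98878479003906, 211.65159606933594), 6.923811912536621)
desk z 0.002251513602928301
side cal 897 board z 0.011852893016235821 rect ((564.9956665039062, 257.7107238769531), (151.15867614746094, 68.7165756225586), 3.060333728790283)
leg 312 0.029011317619168087 ((567.0447387695312, 259.50408935546875), (110.66104125976562, 28.562957763671875), 4.388865947723389) [0.01427882 0.03421481]
dark high 73 [0.62322893 0.26377321 0.03747187] [0.61655776 0.2450346  0.02371362] [0.63189402 0.27544519 0.0442108 ]
side ris 1918 z med 0.03733932748305063 rect ((552.8711547851562, -262.9674377441406), (161.81712341308594, 220.99191284179688), 6.910584926605225)
mouse [ 0.38  -0.037  0.01 ] [0.481 0.079 0.967]
stap [ 0.414 -0.015  0.01 ] [0.649 0.079 0.967]
cup [ 0.414 -0.074  0.03 ] [0.807 0.079 0.967]
```

View pics/crop1.png

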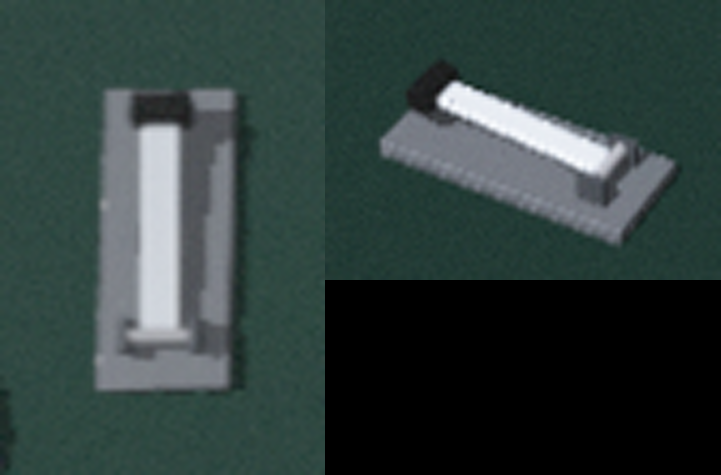

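The crop confirms the grey board: plain sides, foot at the far (bottom) end, leg slightly open (about 0.1 rad), cheeks near the robot. The board centre is at about (0.564, 0.258) with yaw about 2°. The riser is at (0.55, −0.263), yaw 6.9°, top 0.036.

Next is a planner that converts a goal pose to rows.

```bash
cat >> h.py <<'E'
import json,sys
from scipy.spatial.transform import Slerp
def tool(yaw,pitch=90):  # yaw deg of tool's forward azimuth; pitch below horizontal
    M=np.array([[0,0,1],[0,1,0],[-1,0,0.]])  # x down,y=+Y,z=+X
    return R.from_euler("z",yaw,degrees=True)*R.from_euler("y",pitch-90,degrees=True)*R.from_matrix(M)
def rows(p0,r0,wps,hand):
    """wps: list of (p,r) commanded in turn, one row each"""
    out=[];p,r=np.array(p0),r0
    for q,s in wps:
        sl=np.round(r.inv().apply(np.array(q)-p)*1000,1); dr=np.round(np.degrees((r.inv()*s).as_rotvec()),2)
        out.append({"slide":sl.tolist(),"dr":dr.tolist(),"hand":hand})
        p=p+r.apply(sl/1000); r=r*R.from_rotvec(np.radians(dr))
    print(json.dumps(out).replace('"slide"','slide').replace(" ","")); print("end",p.round(4))
def line(p0,r0,p1,r1,n):
    sl=(r0.inv()*r1).as_rotvec()
    return [(np.array(p0)+(np.array(p1)-p0)*k/n, r0*R.from_rotvec(sl*k/n)) for k in range(1,n+1)]
E
python3 - <<'E'
from h import *
p,r,s=pose(); g=tool(2)
print(np.degrees((r.inv()*g).as_rotvec()))
mid=[.40,-.10,.21]
rows(p,r,line(p,r,[.622,.258,.13],g,20),0.3)
E
```

```text
[-1.62243819e+02 -1.17944250e-01  1.89258244e-02]
[{slide:[4.0,-27.9,-33.6],"dr":[-8.11,-0.01,0.0],"hand":0.3},{slide:[3.9,-22.8,-37.2],"dr":[-8.11,-0.0,0.0],"hand":0.3},{slide:[4.0,-17.3,-40.1],"dr":[-8.12,-0.01,0.0],"hand":0.3},{slide:[3.9,-11.5,-42.1],"dr":[-8.11,-0.0,0.0],"hand":0.3},{slide:[4.0,-5.5,-43.4],"dr":[-8.11,-0.01,0.0],"hand":0.3},{slide:[3.9,0.7,-43.6],"dr":[-8.11,-0.01,0.01],"hand":0.3},{slide:[3.9,6.9,-43.2],"dr":[-8.12,-0.0,-0.0],"hand":0.3},{slide:[4.0,12.9,-41.7],"dr":[-8.11,-0.01,-0.0],"hand":0.3},{slide:[3.9,18.6,-39.5],"dr":[-8.11,-0.0,-0.0],"hand":0.3},{slide:[3.9,24.0,-36.5],"dr":[-8.11,-0.01,-0.0],"hand":0.3},{slide:[3.9,28.9,-32.7],"dr":[-8.11,-0.01,-0.0],"hand":0.3},{slide:[3.9,33.3,-28.3],"dr":[-8.12,-0.0,0.0],"hand":0.3},{slide:[4.0,36.9,-23.3],"dr":[-8.11,-0.01,0.0],"hand":0.3},{slide:[3.9,39.8,-17.9],"dr":[-8.11,-0.0,0.0],"hand":0.3},{slide:[3.9,42.0,-12.1],"dr":[-8.11,-0.01,0.0],"hand":0.3},{slide:[3.9,43.3,-6.0],"dr":[-8.12,-0.01,0.01],"hand":0.3},{slide:[3.9,43.6,0.1],"dr":[-8.11,-0.0,-0.0],"hand":0.3},{slide:[3.9,43.2,6.3],"dr":[-8.11,-0.01,-0.0],"hand":0.3},{slide:[3.9,41.9,12.3],"dr":[-8.11,-0.0,-0.0],"hand":0.3},{slide:[3.9,39.8,18.1],"dr":[-8.11,-0.01,-0.0],"hand":0.3}]
end [0.622 0.258 0.13 ]
```

>>> carry_out:
  targets:
    - {"slide": [4,-28,-34],"dr": [-8.1,0,0],"hand": 0.3}
    - {"slide": [4,-23,-37],"dr": [-8.1,0,0],"hand": 0.3}
    - {"slide": [4,-17,-40],"dr": [-8.1,0,0],"hand": 0.3}
    - {"slide": [4,-12,-42],"dr": [-8.1,0,0],"hand": 0.3}
    - {"slide": [4,-6,-43],"dr": [-8.1,0,0],"hand": 0.3}
    - {"slide": [4,1,-44],"dr": [-8.1,0,0],"hand": 0.3}
    - {"slide": [4,7,-43],"dr": [-8.1,0,0],"hand": 0.3}
    - {"slide": [4,13,-42],"dr": [-8.1,0,0],"hand": 0.3}
    - {"slide": [4,19,-40],"dr": [-8.1,0,0],"hand": 0.3}
    - {"slide": [4,24,-37],"dr": [-8.1,0,0],"hand": 0.3}
    - {"slide": [4,29,-33],"dr": [-8.1,0,0],"hand": 0.3}
    - {"slide": [4,33,-28],"dr": [-8.1,0,0],"hand": 0.3}
    - {"slide": [4,37,-23],"dr": [-8.1,0,0],"hand": 0.3}
    - {"slide": [4,40,-18],"dr": [-8.1,0,0],"hand": 0.3}
    - {"slide": [4,42,-12],"dr": [-8.1,0,0],"hand": 0.3}
    - {"slide": [4,43,-6],"dr": [-8.1,0,0],"hand": 0.3}
    - {"slide": [4,44,0],"dr": [-8.1,0,0],"hand": 0.3}
    - {"slide": [4,43,6],"dr": [-8.1,0,0],"hand": 0.3}
    - {"slide": [4,42,12],"dr": [-8.1,0,0],"hand": 0.3}
    - {"slide": [4,40,18],"dr": [-8.1,0,0],"hand": 0.3}
  grip_force: 20

```text
time_s: 2.1
eef_pos: [0.6237, 0.2602, 0.1283]
orientation: [-0.029, 1.571, 0.028]
wrist_force: [0.7, -1.4, 0.6]
grip_width: 0.0557
```

```bash
python3 - <<'E'
from h import *
p,r,s=pose(); print(p,s["joints"].round(3),s["grip_width"],s["joint_vel"].round(2)); print(r.as_matrix().round(3))
E
```

```text
[0.62372431 0.26016268 0.12829048] [ 0.395  0.425  0.178  1.324 -0.     0.359] 0.05566793536669843 [ 0.4   0.69  0.92  0.22 -0.   -1.  ]
[[-0.001 -0.037  0.999]
 [-0.     0.999  0.037]
 [-1.    -0.    -0.001]]
```

>>> carry_out:
  targets:
    - {"slide": [30,0,0],"hand": 0.3}
    - {"slide": [30,0,0],"hand": 0.3}
    - {"slide": [25,0,0],"hand": 0.3}
    - {"slide": [15,0,0],"hand": 0.3}
    - {"slide": [10,0,0],"hand": 0.3}
    - {"slide": [0,0,0],"hand": 0.3}
    - {"slide": [0,0,0],"hand": 0.3}

```text
validation failed for argument at $.ta...
```

```bash
python3 - <<'E'
from h import *
p,r,s=pose(); print(p,s["wrist_force"],s["grip_width"])
o=take("b")
def crop(a,x0,y0,w,h,k): return cv2.resize(a[y0:y0+h,x0:x0+w],None,fx=k,fy=k,interpolation=cv2.INTER_CUBIC)
cv2.imwrite("pics/b.png",np.hstack([crop(o["top"][0],140,130,100,130,4),crop(o["side"][0],190,210,100,130,4)])[:,:,::-1])
E
```

```text
[0.62372431 0.26016268 0.12829048] [ 0.67741936 -1.35793839  0.62531694] 0.05566793536669843
```

View pics/b.png

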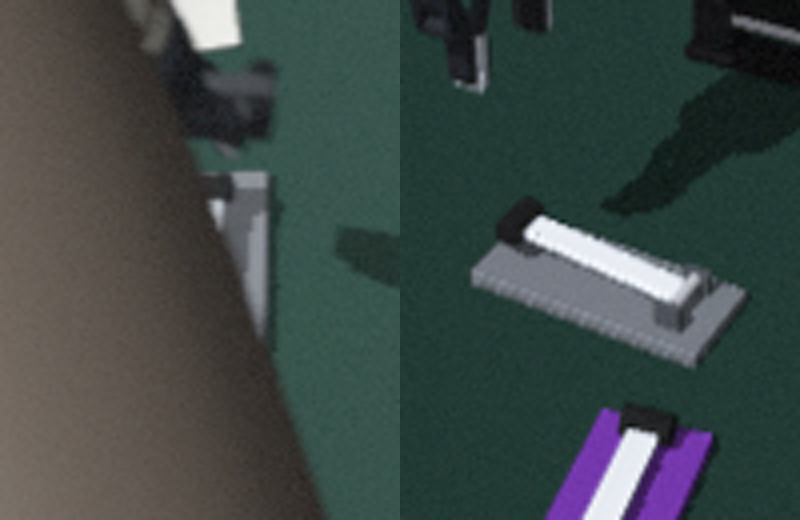

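The call was refused because "dr" was missing, so the arm stayed above. The picture shows the calendar untouched and the top view blocked by the arm. Sending the descent with every field.

>>> carry_out:
  targets:
    - {"slide": [30,0,0],"dr": [0,0,0],"hand": 0.3}
    - {"slide": [30,0,0],"dr": [0,0,0],"hand": 0.3}
    - {"slide": [25,0,0],"dr": [0,0,0],"hand": 0.3}
    - {"slide": [15,0,0],"dr": [0,0,0],"hand": 0.3}
    - {"slide": [10,0,0],"dr": [0,0,0],"hand": 0.3}
    - {"slide": [0,0,0],"dr": [0,0,0],"hand": 0.3}
    - {"slide": [0,0,0],"dr": [0,0,0],"hand": 0.3}

```text
time_s: 2.9
eef_pos: [0.6239, 0.2586, 0.0202]
orientation: [-0.023, 1.569, 0.024]
wrist_force: [-0.2, 0.3, -0.0]
grip_width: 0.0557
```

```bash
python3 - <<'E'
from h import *
p,r,s=pose(); print(p,s["wrist_force"],s["grip_width"])
o=take("c")
def crop(a,x0,y0,w,h,k): return cv2.resize(a[y0:y0+h,x0:x0+w],None,fx=k,fy=k,interpolation=cv2.INTER_CUBIC)
cv2.imwrite("pics/c.png",np.hstack([crop(o["top"][0],140,130,100,130,4),crop(o["side"][0],190,210,100,130,4)])[:,:,::-1])
E
```

```text
[0.62387612 0.25859186 0.02015752] [-0.21462486  0.3148582  -0.0456078 ] 0.05567062740858957
```

View pics/c.png

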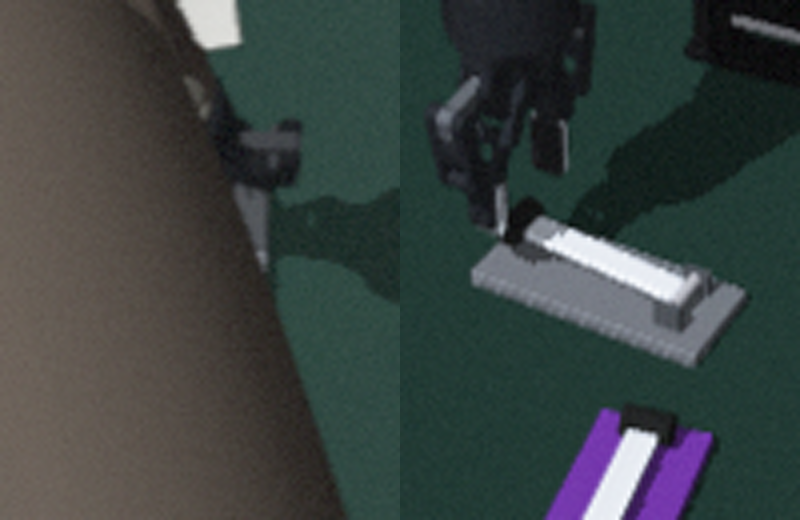

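Fingers straddle the foot with tips a bit high (pads swing back when open). Lower 4 mm and close.

>>> carry_out:
  targets:
    - {"slide": [4,0,0],"dr": [0,0,0],"hand": 0.1}
    - {"slide": [0,0,0],"dr": [0,0,0],"hand": -0.2}
    - {"slide": [0,0,0],"dr": [0,0,0],"hand": -1}
    - {"slide": [0,0,0],"dr": [0,0,0],"hand": -1}
    - {"slide": [0,0,0],"dr": [0,0,0],"hand": -1}
    - {"slide": [0,0,0],"dr": [0,0,0],"hand": -1}
    - {"slide": [0,0,0],"dr": [0,0,0],"hand": -1}
  grip_force: 20

```text
time_s: 3.7
eef_pos: [0.6234, 0.2586, 0.0151]
orientation: [-0.024, 1.571, 0.024]
wrist_force: [-0.4, 1.1, 0.4]
grip_width: 0.0254
```

```bash
python3 - <<'E'
from h import *
p,r,s=pose(); print(p,s["wrist_force"],s["grip_width"])
# rotate about hinge: board centre (.564,.258) yaw 2
H=np.array([.564,.258,.021])-np.array([np.cos(.035),np.sin(.035),0])*.05
ax=np.array([-np.sin(.035),np.cos(.035),0]); n=12
w=[]
for k in range(1,n+1):
    q=R.from_rotvec(-ax*np.radians(36)*k/n); w.append((H+q.apply(p-H),q*r))
rows(p,r,w,-1)
E
```

```text
[0.62342524 0.25856863 0.01514763] [-0.41518799  1.05281067  0.44531584] 0.0254442478546889
[{slide:[-5.7,0.0,0.2],"dr":[-0.0,-3.0,0.01],"hand":-1},{slide:[-5.8,0.0,0.1],"dr":[-0.0,-3.0,0.02],"hand":-1},{slide:[-5.7,0.0,0.2],"dr":[-0.0,-3.0,0.01],"hand":-1},{slide:[-5.7,0.0,0.1],"dr":[-0.0,-3.0,0.01],"hand":-1},{slide:[-5.8,0.0,0.2],"dr":[-0.0,-3.0,0.02],"hand":-1},{slide:[-5.7,0.0,0.1],"dr":[-0.0,-3.0,0.01],"hand":-1},{slide:[-5.7,0.0,0.2],"dr":[-0.0,-3.0,0.01],"hand":-1},{slide:[-5.8,0.0,0.2],"dr":[-0.0,-3.0,0.01],"hand":-1},{slide:[-5.7,0.0,0.1],"dr":[-0.0,-3.0,0.02],"hand":-1},{slide:[-5.7,0.0,0.2],"dr":[-0.0,-3.0,0.01],"hand":-1},{slide:[-5.8,0.0,0.1],"dr":[-0.0,-3.0,0.01],"hand":-1},{slide:[-5.7,0.0,0.2],"dr":[-0.0,-3.0,0.02],"hand":-1}]
end [0.606  0.2579 0.0806]
```

>>> carry_out:
  targets:
    - {"slide": [-5.7,0,0.2],"dr": [0,-3,0],"hand": -1}
    - {"slide": [-5.8,0,0.1],"dr": [0,-3,0],"hand": -1}
    - {"slide": [-5.7,0,0.2],"dr": [0,-3,0],"hand": -1}
    - {"slide": [-5.7,0,0.1],"dr": [0,-3,0],"hand": -1}
    - {"slide": [-5.8,0,0.2],"dr": [0,-3,0],"hand": -1}
    - {"slide": [-5.7,0,0.1],"dr": [0,-3,0],"hand": -1}
    - {"slide": [-5.7,0,0.2],"dr": [0,-3,0],"hand": -1}
    - {"slide": [-5.8,0,0.2],"dr": [0,-3,0],"hand": -1}
    - {"slide": [-5.7,0,0.1],"dr": [0,-3,0],"hand": -1}
    - {"slide": [-5.7,0,0.2],"dr": [0,-3,0],"hand": -1}
    - {"slide": [-5.8,0,0.1],"dr": [0,-3,0],"hand": -1}
    - {"slide": [-5.7,0,0.2],"dr": [0,-3,0],"hand": -1}
    - {"slide": [0,0,0],"dr": [0,0,0],"hand": -1}
    - {"slide": [0,0,0],"dr": [0,0,0],"hand": -1}

```text
time_s: 5.1
eef_pos: [0.6051, 0.2579, 0.08]
orientation: [-0.015, 0.945, 0.029]
wrist_force: [-0.6, 0.1, -0.9]
grip_width: 0.0253
```

```bash
python3 - <<'E'
from h import *
p,r,s=pose(); print(p,r.as_matrix()[:,0],s["wrist_force"],s["grip_width"],s["joints"].round(2))
o=take("d")
def crop(a,x0,y0,w,h,k): return cv2.resize(a[y0:y0+h,x0:x0+w],None,fx=k,fy=k,interpolation=cv2.INTER_CUBIC)
cv2.imwrite("pics/d.png",np.hstack([crop(o["top"][0],140,130,100,130,4),crop(o["side"][0],190,190,100,130,4)])[:,:,::-1])
E
```

```text
[0.60514515 0.2578795  0.07996714] [ 0.58575142  0.01800247 -0.8102908 ] [-0.63043072  0.09179978 -0.9174718 ] 0.025295560828666026 [ 0.54  0.01 -0.65  0.35 -0.29  0.43]
```

View pics/d.png

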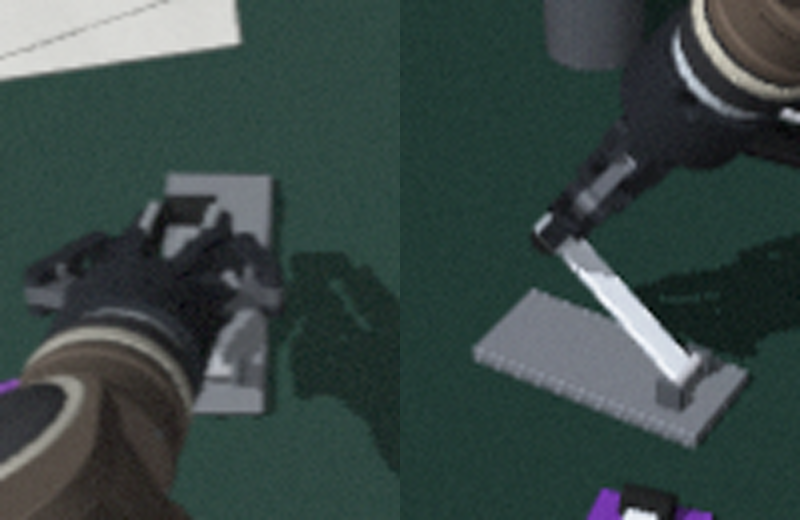

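Leg is swung out to about 0.7 rad, foot held, board still flat. A little more to make sure it's at the stop, reading the force.

>>> carry_out:
  targets:
    - {"slide": [-2.9,0,0.1],"dr": [0,-1.5,0],"hand": -1}
    - {"slide": [-2.9,0,0.1],"dr": [0,-1.5,0],"hand": -1}
    - {"slide": [0,0,0],"dr": [0,0,0],"hand": -1}
    - {"slide": [0,0,0],"dr": [0,0,0],"hand": -1}

```text
time_s: 5.6
eef_pos: [0.6029, 0.2579, 0.0852]
orientation: [-0.014, 0.891, 0.028]
wrist_force: [0.4, 0.5, -1.2]
grip_width: 0.0258
```

```bash
python3 - <<'E'
from h import *
p,r,s=pose(); print(p,s["wrist_force"],s["ft_torque"],s["grip_width"])
p_,d=snapshot("side"); np.savez("e_side.npz",p=p_,d=d); P=pts("side",d)
hsv=cv2.cvtColor(p_,cv2.COLOR_RGB2HSV); s=np.s_[250:305,200:285]
h=hsv[s];Q=P[s]; w=(h[...,1]<70)&(h[...,2]>60)&(h[...,2]<150)&(Q[...,2]<.03); a=Q[w]
A=np.c_[a[:,:2]-a[:,:2].mean(0),np.ones(len(a))]; 
for _ in range(4):
    c=np.linalg.lstsq(A,a[:,2],rcond=None)[0]; e=abs(A@c-a[:,2])<.004; A,a=A[e],a[e]
print("board plane slopes",c, len(a))
s=np.s_[235:285,215:270];h=hsv[s];Q=P[s];w=(h[...,2]>165)&(h[...,1]<60)&(Q[...,2]>.03);a=Q[w]
u,sv,v=np.linalg.svd(a-a.mean(0));print("leg dir",v[0],"ang",np.arcsin(abs(v[0][2])),a.min(0),a.max(0))
E
```

```text
[0.60288606 0.25792119 0.08517271] [ 0.39746918  0.49818384 -1.21838045] [-0.03022589  0.75929601 -0.01245834] 0.025785368753174776
board plane slopes [ 0.04935156 -0.00490775  0.01573612] 1023
leg dir [-0.41181545  0.64251868  0.64620258] ang 0.702598014074831 [0.06317897 0.24541447 0.03014637] [0.59173253 0.99598831 0.7943494 ]
```

Leg direction reads 0.70 rad from horizontal and the board has just started to tilt (slope 0.05), so the leg is at its stop. Lower it flat again, let go, back off.

>>> carry_out:
  targets:
    - {"slide": [2.9,0,-0.1],"dr": [0,1.5,0],"hand": -1}
    - {"slide": [2.9,0,-0.1],"dr": [0,1.5,0],"hand": -1}
    - {"slide": [0,0,0],"dr": [0,0,0],"hand": -1}
    - {"slide": [0,0,0],"dr": [0,0,0],"hand": -0.3}
    - {"slide": [0,0,0],"dr": [0,0,0],"hand": 0.1}
    - {"slide": [0,0,0],"dr": [0,0,0],"hand": 0.1}
    - {"slide": [-20,0,0],"dr": [0,0,0],"hand": 0.1}
    - {"slide": [-40,0,0],"dr": [0,0,0],"hand": 0.1}
    - {"slide": [-40,0,0],"dr": [0,0,0],"hand": 1}
    - {"slide": [-20,0,0],"dr": [0,0,0],"hand": 1}
    - {"slide": [0,0,0],"dr": [0,0,0],"hand": 1}

```text
time_s: 6.75
eef_pos: [0.5358, 0.257, 0.1819]
orientation: [-0.012, 0.937, 0.031]
wrist_force: [0.7, -0.8, 0.8]
grip_width: 0.0851
```

```bash
python3 - <<'E'
from h import *
p,r,s=pose(); print(p,s["wrist_force"],s["grip_width"])
p_,d=snapshot("side"); np.savez("f_side.npz",p=p_,d=d); P=pts("side",d)
hsv=cv2.cvtColor(p_,cv2.COLOR_RGB2HSV); sl=np.s_[245:310,200:290]
h=hsv[sl];Q=P[sl]; w=(h[...,1]<70)&(h[...,2]>60)&(h[...,2]<150)&(Q[...,2]<.018)&(Q[...,2]>.003); a=Q[w]
print("board",len(a),np.median(a[:,2]),cv2.minAreaRect(a[:,:2].astype(np.float32)*1000))
sl=np.s_[235:285,215:270];h=hsv[sl];Q=P[sl];w=(h[...,2]>165)&(h[...,1]<60)&(Q[...,2]>.03)&(Q[...,2]<.15);a=Q[w]
u,sv,v=np.linalg.svd(a-a.mean(0));print("leg dir",v[0],"ang",np.arcsin(abs(v[0][2])),a.min(0),a.max(0))
g=tool(2,65); d_=g.as_matrix()[:,0]
G=np.array([.509,.2562,0.006]); tcp=G+.012*d_; print("tcp goal",tcp)
pre=tcp-d_*.07
rows(p,r,line(p,r,pre,g,8),1); rows(pre,g,line(pre,g,tcp,g,5),1)
E
```

```text
[0.53584631 0.2570012  0.18190298] [ 0.73120952 -0.78702079  0.77956509] 0.08507528292300945
board 1146 0.011754657555617054 ((569.9277954101562, 245.30355834960938), (94.18977355957031, 158.4251251220703), 88.82079315185547)
leg dir [-0.78183818 -0.02575532 -0.62294921] ang 0.6725071728267721 [0.52035616 0.24573993 0.03073165] [0.59410645 0.26704971 0.089481  ]
tcp goal [ 0.51406833  0.25637699 -0.00487569]
[{slide:[8.6,-0.1,-14.3],"dr":[-0.03,1.41,-0.01],"hand":1},{slide:[9.0,-0.0,-14.1],"dr":[-0.03,1.42,-0.01],"hand":1},{slide:[9.3,-0.0,-13.9],"dr":[-0.03,1.41,-0.01],"hand":1},{slide:[9.7,-0.1,-13.6],"dr":[-0.03,1.41,-0.01],"hand":1},{slide:[10.0,0.0,-13.4],"dr":[-0.03,1.42,-0.01],"hand":1},{slide:[10.3,0.0,-13.1],"dr":[-0.04,1.41,-0.01],"hand":1},{slide:[10.6,0.0,-12.9],"dr":[-0.03,1.41,-0.01],"hand":1},{slide:[11.0,0.0,-12.6],"dr":[-0.03,1.42,-0.01],"hand":1}]
end [0.4845 0.2553 0.0585]
[{slide:[14.0,-0.0,-0.0],"dr":[0.0,0.0,0.0],"hand":1},{slide:[14.0,0.0,-0.0],"dr":[0.0,0.0,0.0],"hand":1},{slide:[14.0,0.0,0.0],"dr":[0.0,0.0,0.0],"hand":1},{slide:[14.0,0.0,-0.0],"dr":[0.0,0.0,0.0],"hand":1},{slide:[14.0,0.0,-0.0],"dr":[0.0,0.0,0.0],"hand":1}]
end [ 0.5141  0.2564 -0.0049]
```

>>> carry_out:
  targets:
    - {"slide": [8.6,0,-14.3],"dr": [0,1.4,0],"hand": 1}
    - {"slide": [9,0,-14.1],"dr": [0,1.4,0],"hand": 1}
    - {"slide": [9.3,0,-13.9],"dr": [0,1.4,0],"hand": 1}
    - {"slide": [9.7,0,-13.6],"dr": [0,1.4,0],"hand": 1}
    - {"slide": [10,0,-13.4],"dr": [0,1.4,0],"hand": 1}
    - {"slide": [10.3,0,-13.1],"dr": [0,1.4,0],"hand": 1}
    - {"slide": [10.6,0,-12.9],"dr": [0,1.4,0],"hand": 1}
    - {"slide": [11,0,-12.6],"dr": [0,1.4,0],"hand": 1}
    - {"slide": [14,0,0],"dr": [0,0,0],"hand": 1}
    - {"slide": [14,0,0],"dr": [0,0,0],"hand": 1}
    - {"slide": [14,0,0],"dr": [0,0,0],"hand": 1}
    - {"slide": [10,0,0],"dr": [0,0,0],"hand": 1}
    - {"slide": [5,0,0],"dr": [0,0,0],"hand": 1}
    - {"slide": [5,0,0],"dr": [0,0,0],"hand": 1}
    - {"slide": [0,0,0],"dr": [0,0,0],"hand": 1}
    - {"slide": [0,0,0],"dr": [0,0,0],"hand": 1}

```text
time_s: 8.4
eef_pos: [0.5097, 0.2552, -0.0014]
orientation: [-0.017, 1.138, 0.027]
wrist_force: [0.1, 0.4, -0.1]
grip_width: 0.0855
```

```bash
python3 - <<'E'
from h import *
p,r,s=pose(); print(p,r.as_matrix()[:,0],s["wrist_force"],s["grip_width"])
o=take("g")
def crop(a,x0,y0,w,h,k): return cv2.resize(a[y0:y0+h,x0:x0+w],None,fx=k,fy=k,interpolation=cv2.INTER_CUBIC)
cv2.imwrite("pics/g.png",np.hstack([crop(o["top"][0],140,150,100,110,4),crop(o["side"][0],195,210,100,110,4)])[:,:,::-1])
E
```

```text
[ 0.50973431  0.25515716 -0.0014337 ] [ 0.41951107  0.01306468 -0.9076562 ] [ 0.06934658  0.441689   -0.06488097] 0.085480877043098
```

View pics/g.png

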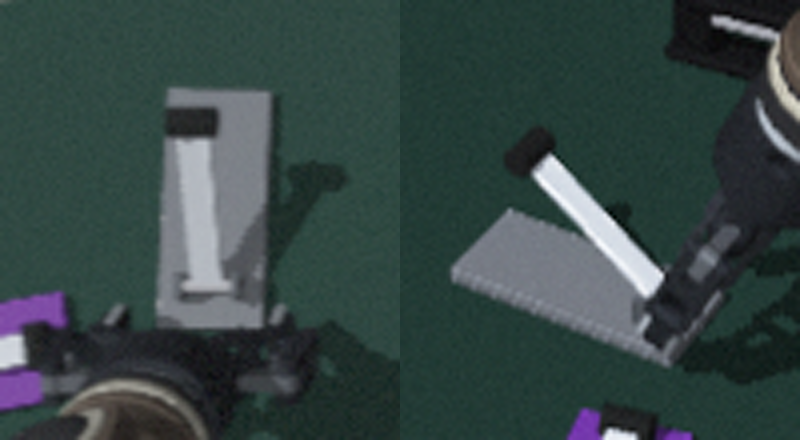

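Fingers straddle the top end, beside the cheeks. The purple board is close by on the left but clear. Lower about 3 mm more and close lightly.

>>> carry_out:
  targets:
    - {"slide": [2.7,0,-1.3],"dr": [0,0,0],"hand": 1}
    - {"slide": [0,0,0],"dr": [0,0,0],"hand": 0.7}
    - {"slide": [0,0,0],"dr": [0,0,0],"hand": 0.5}
    - {"slide": [0,0,0],"dr": [0,0,0],"hand": 0}
    - {"slide": [0,0,0],"dr": [0,0,0],"hand": -1}
    - {"slide": [0,0,0],"dr": [0,0,0],"hand": -1}
    - {"slide": [0,0,0],"dr": [0,0,0],"hand": -1}
  grip_force: 25

```text
time_s: 9.2
eef_pos: [0.5096, 0.2551, -0.0047]
orientation: [-0.017, 1.138, 0.027]
wrist_force: [-0.7, -1.0, -0.1]
grip_width: 0.0055
```

```bash
python3 - <<'E'
from h import *
p,r,s=pose(); print(p,r.as_matrix()[:,0],s["wrist_force"],s["ft_torque"],s["grip_width"])
E
```

```text
[ 0.50961072  0.25507826 -0.00469088] [ 0.41930918  0.01291922 -0.90775157] [-0.70579266 -0.97749688 -0.06081133] [8.05622296e-05 3.90152590e-01 1.07694054e-02] 0.005475040113650019
```

```bash
python3 - <<'E'
from h import *
p,r,s=pose(); print(p,s["wrist_force"],s["grip_width"])
o=take("i")
def crop(a,x0,y0,w,h,k): return cv2.resize(a[y0:y0+h,x0:x0+w],None,fx=k,fy=k,interpolation=cv2.INTER_CUBIC)
cv2.imwrite("pics/i.png",np.hstack([crop(o["top"][0],140,150,100,110,4),crop(o["side"][0],195,210,100,110,4)])[:,:,::-1])
E
```

```text
[ 0.50961072  0.25507826 -0.00469088] [-0.70579266 -0.97749688 -0.06081133] 0.005475040113650019
```

View pics/i.png

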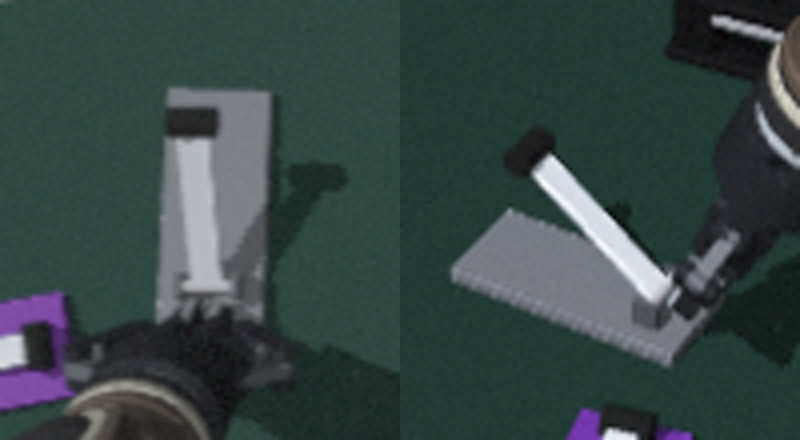

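The fingers shut above the board's top end (side crop (690,300)) and missed the side faces; nothing moved. The tips stand higher than assumed. Open and lower in small steps watching force.

>>> carry_out:
  targets:
    - {"slide": [0,0,0],"dr": [0,0,0],"hand": 1}
    - {"slide": [0,0,0],"dr": [0,0,0],"hand": 1}
    - {"slide": [0,0,0],"dr": [0,0,0],"hand": 1}
    - {"slide": [0,0,0],"dr": [0,0,0],"hand": 1}
    - {"slide": [0,0,0],"dr": [0,0,0],"hand": 1}
    - {"slide": [0,0,0],"dr": [0,0,0],"hand": 1}
    - {"slide": [2.7,0,-1.3],"dr": [0,0,0],"hand": 1}
    - {"slide": [2.7,0,-1.3],"dr": [0,0,0],"hand": 1}
    - {"slide": [0,0,0],"dr": [0,0,0],"hand": 1}
    - {"slide": [0,0,0],"dr": [0,0,0],"hand": 1}

```text
time_s: 10.3
eef_pos: [0.5093, 0.2549, -0.011]
orientation: [-0.018, 1.138, 0.027]
wrist_force: [-0.1, 0.3, -0.0]
grip_width: 0.0854
```

```bash
python3 - <<'E'
from h import *
p,r,s=pose(); print(p,s["wrist_force"],s["grip_width"])
z=np.load("i_side.npz"); P=pts("side",z["d"]); hsv=cv2.cvtColor(z["p"],cv2.COLOR_RGB2HSV)
# near finger in latest picture: lowest dark points near x .45-.53
q,d=snapshot("side"); P=pts("side",d); hsv=cv2.cvtColor(q,cv2.COLOR_RGB2HSV)
np.savez("j_side.npz",p=q,d=d)
m=(d>0)&(P[...,0]>.47)&(P[...,0]<.54)&(P[...,1]>.292)&(P[...,1]<.33)&(P[...,2]>.004)&(P[...,2]<.08)
a=P[m]; i=np.argsort(a[:,2])[:12]; print(m.sum(), a[i].round(4).tolist())
E
```

```text
[ 0.50930953  0.25492193 -0.01103168] [-0.14755087  0.28780496 -0.00534079] 0.0853950417445588
125 [[0.5211, 0.3149, 0.004], [0.5354, 0.3012, 0.0041], [0.5195, 0.3215, 0.0042], [0.4999, 0.2987, 0.0043], [0.5035, 0.2971, 0.0043], [0.5313, 0.2951, 0.0043], [0.5196, 0.3254, 0.0043], [0.532, 0.3145, 0.0044], [0.5116, 0.3133, 0.0044], [0.5133, 0.3107, 0.0044], [0.4931, 0.3095, 0.0045], [0.5002, 0.3065, 0.0045]]
```

>>> carry_out:
  targets:
    - {"slide": [1.8,0,-0.8],"dr": [0,0,0],"hand": 1}
    - {"slide": [0,0,0],"dr": [0,0,0],"hand": 1}
    - {"slide": [0,0,0],"dr": [0,0,0],"hand": 0.75}
    - {"slide": [0,0,0],"dr": [0,0,0],"hand": 0.6}
    - {"slide": [0,0,0],"dr": [0,0,0],"hand": 0.4}
    - {"slide": [0,0,0],"dr": [0,0,0],"hand": 0.4}
  grip_force: 25

```text
time_s: 10.95
eef_pos: [0.5096, 0.2552, -0.0124]
orientation: [-0.017, 1.138, 0.028]
wrist_force: [-3.0, 0.2, 3.4]
grip_width: 0.0601
```

```bash
python3 - <<'E'
from h import *
p,r,s=pose(); print(p,s["wrist_force"],s["ft_torque"],s["grip_width"])
E
```

```text
[ 0.50958297  0.25522801 -0.01235739] [-3.00672397  0.23892265  3.3870357 ] [-0.05066314  0.56984867 -0.03224422] 0.060112512506411635
```

>>> carry_out:
  targets:
    - {"slide": [0,0,0],"dr": [0,0,0],"hand": 0.3}
    - {"slide": [0,0,0],"dr": [0,0,0],"hand": 0.2}
    - {"slide": [0,0,0],"dr": [0,0,0],"hand": 0.2}

```text
time_s: 11.25
eef_pos: [0.5097, 0.2556, -0.0108]
orientation: [-0.017, 1.136, 0.028]
wrist_force: [-12.7, -2.3, 19.9]
grip_width: 0.0512
```

```bash
python3 - <<'E'
from h import *
p,r,s=pose(); print(p,s["wrist_force"],s["ft_torque"],s["grip_width"])
E
```

```text
[ 0.50972627  0.25559631 -0.01078947] [-12.7402797   -2.31145604  19.8956521 ] [-0.47277225  1.3244137  -0.22896572] 0.05120030081459836
```

At 51 mm width with 20 N upward, the tips ride on top of the board, so they're still too high. Open at once and feel downward.

>>> carry_out:
  targets:
    - {"slide": [0,0,0],"dr": [0,0,0],"hand": 1}
    - {"slide": [0,0,0],"dr": [0,0,0],"hand": 1}
    - {"slide": [0,0,0],"dr": [0,0,0],"hand": 1}
    - {"slide": [0,0,0],"dr": [0,0,0],"hand": 1}
    - {"slide": [1.8,0,-0.8],"dr": [0,0,0],"hand": 1}
    - {"slide": [1.8,0,-0.8],"dr": [0,0,0],"hand": 1}
    - {"slide": [1.8,0,-0.8],"dr": [0,0,0],"hand": 1}
    - {"slide": [0,0,0],"dr": [0,0,0],"hand": 1}

```text
time_s: 12.05
eef_pos: [0.5093, 0.2548, -0.0192]
orientation: [-0.018, 1.139, 0.027]
wrist_force: [1.1, -0.9, -0.4]
grip_width: 0.0853
```

```bash
python3 - <<'E'
from h import *
p,r,s=pose(); print(p,s["wrist_force"],s["ft_torque"],s["grip_width"])
o=take("k")
def crop(a,x0,y0,w,h,k): return cv2.resize(a[y0:y0+h,x0:x0+w],None,fx=k,fy=k,interpolation=cv2.INTER_CUBIC)
cv2.imwrite("pics/k.png",np.hstack([crop(o["top"][0],155,190,66,66,6),crop(o["side"][0],225,240,66,66,6)])[:,:,::-1])
E
```

```text
[ 0.50928465  0.2548262  -0.01921103] [ 1.10320319 -0.94157618 -0.44053038] [-0.02954945  0.3515958   0.05097362] 0.08532957313785486
```

View pics/k.png

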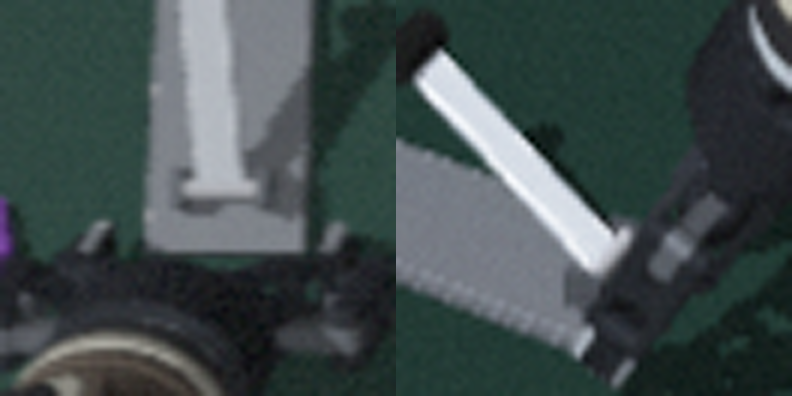

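The fingertips are now down beside the board (side crop (605,375)) but stand close to its top edge. Move about 10 mm forward, then close.

>>> carry_out:
  targets:
    - {"slide": [2.1,0,4.5],"dr": [0,0,0],"hand": 1}
    - {"slide": [2.1,0,4.5],"dr": [0,0,0],"hand": 1}
    - {"slide": [0,0,0],"dr": [0,0,0],"hand": 0.75}
    - {"slide": [0,0,0],"dr": [0,0,0],"hand": 0.6}
    - {"slide": [0,0,0],"dr": [0,0,0],"hand": 0.3}
    - {"slide": [0,0,0],"dr": [0,0,0],"hand": 0.3}
  grip_force: 25

```text
time_s: 12.75
eef_pos: [0.5196, 0.2553, -0.0184]
orientation: [-0.017, 1.138, 0.027]
wrist_force: [-2.1, 0.2, 2.7]
grip_width: 0.0626
```

```bash
python3 - <<'E'
from h import *
p,r,s=pose(); print(p,s["wrist_force"],s["ft_torque"],s["grip_width"])
E
```

```text
[ 0.51955578  0.25534659 -0.01837667] [-2.10787248  0.17876594  2.66399117] [-0.12580456  0.38541223 -0.07902991] 0.0625500875095778
```

Gripped (0.0626 against a 0.0556 command). Lift slowly and let the board swing down.

>>> carry_out:
  targets:
    - {"slide": [-5,0,2],"dr": [0,0,0],"hand": -1}
    - {"slide": [-9,0,4],"dr": [0,0,0],"hand": -1}
    - {"slide": [-14,0,6],"dr": [0,0,0],"hand": -1}
    - {"slide": [-18,0,8],"dr": [0,0,0],"hand": -1}
    - {"slide": [-18,0,8],"dr": [0,0,0],"hand": -1}
    - {"slide": [-18,0,8],"dr": [0,0,0],"hand": -1}
    - {"slide": [-18,0,8],"dr": [0,0,0],"hand": -1}
    - {"slide": [-18,0,8],"dr": [0,0,0],"hand": -1}
    - {"slide": [-18,0,8],"dr": [0,0,0],"hand": -1}
    - {"slide": [0,0,0],"dr": [0,0,0],"hand": -1}
    - {"slide": [0,0,0],"dr": [0,0,0],"hand": -1}
    - {"slide": [0,0,0],"dr": [0,0,0],"hand": -1}

```text
time_s: 13.95
eef_pos: [0.516, 0.2548, 0.1284]
orientation: [-0.019, 1.14, 0.027]
wrist_force: [-0.4, 0.8, -2.5]
grip_width: 0.0629
```

```bash
python3 - <<'E'
from h import *
p,r,s=pose(); print(p,s["wrist_force"],s["ft_torque"],s["grip_width"])
o=take("l")
def crop(a,x0,y0,w,h,k): return cv2.resize(a[y0:y0+h,x0:x0+w],None,fx=k,fy=k,interpolation=cv2.INTER_CUBIC)
cv2.imwrite("pics/l.png",np.hstack([crop(o["top"][0],130,120,130,150,3),crop(o["side"][0],180,130,130,190,2.3684)[:450]])[:,:,::-1])
E
```

```text
[0.51604712 0.25475308 0.1284076 ] [-0.42843595  0.80162168 -2.5354988 ] [-0.00253637  0.77633749 -0.03239062] 0.06291518357119152
```

View pics/l.png

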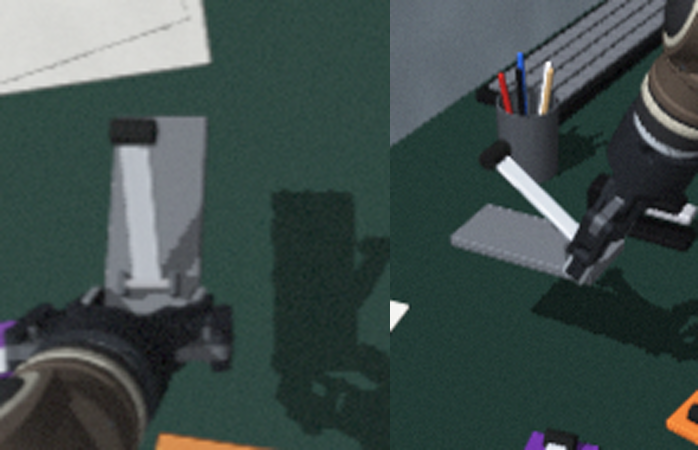

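The board is held level by the 25 N grip and is clear of the desk. Reduce to 20 N and see whether gravity (with a short upward jerk) turns it.

>>> carry_out:
  targets:
    - {"slide": [0,0,0],"dr": [0,0,0],"hand": -1}
    - {"slide": [0,0,0],"dr": [0,0,0],"hand": -1}
    - {"slide": [0,0,0],"dr": [0,0,0],"hand": -1}
    - {"slide": [-25,0,11],"dr": [0,0,0],"hand": -1}
    - {"slide": [-40,0,18],"dr": [0,0,0],"hand": -1}
    - {"slide": [0,0,0],"dr": [0,0,0],"hand": -1}
    - {"slide": [0,0,0],"dr": [0,0,0],"hand": -1}
    - {"slide": [0,0,0],"dr": [0,0,0],"hand": -1}
  grip_force: 20

```text
time_s: 14.85
eef_pos: [0.5153, 0.2548, 0.1996]
orientation: [-0.018, 1.14, 0.027]
wrist_force: [0.0, 0.3, -2.3]
grip_width: 0.0623
```

```bash
cat >> h.py <<'E'
def legboard(n="side",box=None):
    """board plane normal & leg line from white/grey masks near the gripper; returns numbers"""
    p,r,s=pose(); q,d=snapshot(n); P=pts(n,d); hsv=cv2.cvtColor(q,cv2.COLOR_RGB2HSV); np.savez("last.npz",p=q,d=d)
    near=(d>0)&(np.linalg.norm(P-p,axis=-1)<.22)&(P[...,2]>.04)
    w=near&(hsv[...,2]>165)&(hsv[...,1]<60)
    g=near&(hsv[...,1]<70)&(hsv[...,2]>70)&(hsv[...,2]<150)
    def cc(m):
        k,l,st,_=cv2.connectedComponentsWithStats(m.astype(np.uint8)); 
        return (l==1+np.argmax(st[1:,4])) if k>1 else m
    w,g=cc(w),cc(g); a,b=P[w],P[g]
    la=np.linalg.svd(a-a.mean(0))[2][0]; 
    for _ in range(4):
        c=b.mean(0); nb=np.linalg.svd(b-c)[2][2]; e=abs((b-c)@nb)<.004; b=b[e]
    return dict(n_leg=len(a),leg=la.round(3),leg_c=a.mean(0).round(3),n_b=len(b),normal=nb.round(3),b_c=c.round(3),bmin=b.min(0).round(3),bmax=b.max(0).round(3))
E
python3 - <<'E'
from h import *
p,r,s=pose(); print(p,s["wrist_force"],s["ft_torque"],s["grip_width"]); print(legboard()); print(legboard("top"))
E
```

```text
[0.51534565 0.25482669 0.19958367] [ 2.13915966e-03  3.13180149e-01 -2.33424340e+00] [ 0.03645982  0.63559486 -0.02237399] 0.062288818773157756
{'n_leg': 230, 'leg': array([-0.988,  0.053,  0.144]), 'leg_c': array([0.57 , 0.259, 0.221]), 'n_b': 342, 'normal': array([-0.693, -0.067, -0.717]), 'b_c': array([0.534, 0.27 , 0.188]), 'bmin': array([0.483, 0.222, 0.127]), 'bmax': array([0.594, 0.291, 0.235])}
{'n_leg': 497, 'leg': array([-0.993, -0.03 ,  0.115]), 'leg_c': array([0.56 , 0.255, 0.22 ]), 'n_b': 530, 'normal': array([0.711, 0.028, 0.703]), 'b_c': array([0.555, 0.252, 0.166]), 'bmin': array([0.5  , 0.224, 0.125]), 'bmax': array([0.594, 0.287, 0.224])}
```

It turned about 46° (board normal (0.70, 0, 0.71)), with the leg still at 40° from the board. Ratchet it: pitch the tool back (less steep) while gravity keeps the board down, jerk upward once more, then measure.

>>> carry_out:
  targets:
    - {"slide": [0,0,0],"dr": [0,-7,0],"hand": -1}
    - {"slide": [0,0,0],"dr": [0,-7,0],"hand": -1}
    - {"slide": [0,0,0],"dr": [0,-7,0],"hand": -1}
    - {"slide": [0,0,0],"dr": [0,-7,0],"hand": -1}
    - {"slide": [0,0,0],"dr": [0,-7,0],"hand": -1}
    - {"slide": [0,0,0],"dr": [0,0,0],"hand": -1}
    - {"slide": [-20,0,35],"dr": [0,0,0],"hand": -1}
    - {"slide": [-14,0,24],"dr": [0,0,0],"hand": -1}
    - {"slide": [-7,0,12],"dr": [0,0,0],"hand": -1}
    - {"slide": [-3,0,5],"dr": [0,0,0],"hand": -1}
    - {"slide": [0,0,0],"dr": [0,0,0],"hand": -1}

```text
time_s: 16.05
eef_pos: [0.5171, 0.2557, 0.2916]
orientation: [-0.006, 0.526, 0.03]
wrist_force: [0.5, -0.1, -0.8]
grip_width: 0.0001
```

```bash
python3 - <<'E'
from h import *
p,r,s=pose(); print(p,r.as_matrix()[:,0],s["wrist_force"],s["grip_width"],s["joints"].round(2)); print(legboard()); print(legboard("top"))
E
```

```text
[0.51705218 0.25568138 0.29156002] [ 0.86416628  0.02695426 -0.50248395] [ 0.46058601 -0.06978007 -0.765477  ] 7.064484449103871e-05 [ 0.79 -0.43 -0.78  0.32 -0.64  0.45]
{'n_leg': 104, 'leg': array([-0.447,  0.518, -0.729]), 'leg_c': array([0.351, 0.274, 0.406]), 'n_b': 91, 'normal': array([-0.665,  0.297, -0.685]), 'b_c': array([0.412, 0.3  , 0.354]), 'bmin': array([0.397, 0.265, 0.325]), 'bmax': array([0.43 , 0.315, 0.361])}
{'n_leg': 99, 'leg': array([-0.177,  0.95 , -0.259]), 'leg_c': array([0.357, 0.258, 0.417]), 'n_b': 106, 'normal': array([-0.977,  0.032,  0.21 ]), 'b_c': array([0.352, 0.233, 0.409]), 'bmin': array([0.344, 0.219, 0.39 ]), 'bmax': array([0.357, 0.281, 0.427])}
```

Dropped it (width 0): the grip was only at the pad edge. I look at where it lies.

```bash
python3 - <<'E'
from h import *
o=take("m")
def crop(a,x0,y0,w,h,k): return cv2.resize(a[y0:y0+h,x0:x0+w],None,fx=k,fy=k,interpolation=cv2.INTER_CUBIC)
cv2.imwrite("pics/m.png",np.hstack([crop(o["top"][0],80,100,200,210,2),crop(o["side"][0],170,180,200,210,2)])[:,:,::-1])
E
```

```text
(no output)
```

View pics/m.png

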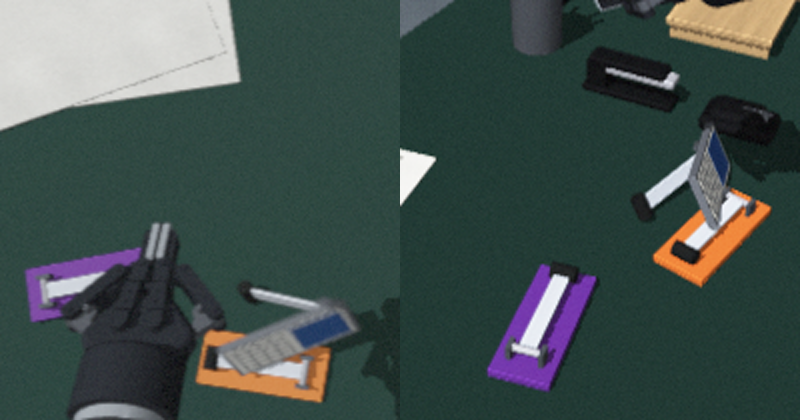

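The calendar is on its side on or next to the orange board, perhaps still moving. Let time pass with the hand opening, then look again.

>>> carry_out:
  targets:
    - {"slide": [-20,0,0],"dr": [0,0,0],"hand": 1}
    - {"slide": [-30,0,0],"dr": [0,0,0],"hand": 1}
    - {"slide": [-20,0,0],"dr": [0,0,0],"hand": 1}
    - {"slide": [0,0,0],"dr": [0,0,0],"hand": 1}
    - {"slide": [0,0,0],"dr": [0,0,0],"hand": 1}
    - {"slide": [0,0,0],"dr": [0,0,0],"hand": 1}

```text
time_s: 16.85
eef_pos: [0.456, 0.2532, 0.3228]
orientation: [-0.009, 0.528, 0.029]
wrist_force: [-0.2, 0.3, -0.5]
grip_width: 0.0851
```

```bash
python3 - <<'E'
from h import *
p,r,s=pose(); print(p,s["wrist_force"])
o=take("n")
for n,(x0,y0,x1,y1) in (("top",(170,220,270,310)),("side",(270,230,400,330))):
    q,d=o[n]; P=pts(n,d); h=cv2.cvtColor(q,cv2.COLOR_RGB2HSV)
    box=np.zeros(d.shape,bool); box[y0:y1,x0:x1]=1
    M={"orange":(h[...,0]<18)&(h[...,1]>150)&(h[...,2]>100),
       "grey":(h[...,1]<60)&(h[...,2]>70)&(h[...,2]<165),
       "white":(h[...,1]<50)&(h[...,2]>175),
       "blue":(h[...,0]>95)&(h[...,0]<130)&(h[...,1]>80)&(h[...,2]>50),
       "dark":(h[...,2]<45)}
    for k,m in M.items():
        m=(m&box&(d>0)&(P[...,2]>(.015 if k=="dark" else .004))).astype(np.uint8)
        N,l,st,c=cv2.connectedComponentsWithStats(m)
        for i in range(1,N):
            if st[i,4]>=20:
                a=P[l==i]; sv=np.linalg.svd(a-a.mean(0))[2]
                print(n,k,st[i].tolist(),"mean",a.mean(0).round(3),"min",np.percentile(a,3,axis=0).round(3),"max",np.percentile(a,97,axis=0).round(3),"dir",sv[0].round(2),"nrm",sv[2].round(2))
E
```

```text
[0.45596009 0.25321852 0.32279724] [-0.22847357  0.25567531 -0.53341455]
top orange [187, 265, 15, 11, 116] mean [0.399 0.242 0.016] min [0.388 0.228 0.007] max [0.408 0.257 0.014] dir [ 0.01 -0.14  0.99] nrm [-0.96  0.27  0.05]
top orange [196, 275, 49, 26, 471] mean [0.353 0.171 0.013] min [0.336 0.127 0.007] max [0.383 0.229 0.014] dir [ 0.11 -0.99 -0.09] nrm [-0.99 -0.12  0.07]
top grey [202, 251, 64, 44, 881] mean [0.403 0.155 0.057] min [0.368 0.078 0.02 ] max [0.44  0.21  0.084] dir [-0.38  0.92  0.06] nrm [-0.75 -0.35  0.56]
top grey [176, 254, 9, 22, 87] mean [0.413 0.206 0.36 ] min [0.398 0.202 0.349] max [0.428 0.209 0.37 ] dir [-0.83 -0.02  0.56] nrm [-0.47  0.58 -0.67]
top grey [174, 304, 7, 6, 27] mean [0.353 0.197 0.393] min [0.35  0.193 0.388] max [0.358 0.201 0.397] dir [-0.44  0.56 -0.7 ] nrm [0.13 0.81 0.57]
top white [213, 245, 36, 11, 91] mean [0.448 0.156 0.03 ] min [0.438 0.117 0.024] max [0.459 0.194 0.035] dir [-0.24 -0.96  0.11] nrm [ 0.78 -0.26 -0.57]
top white [190, 276, 17, 10, 71] mean [0.376 0.229 0.026] min [0.365 0.215 0.021] max [0.385 0.246 0.045] d
[... 1665 characters left out ...]
 0.023] max [0.384 0.247 0.028] dir [-0.11 -0.99 -0.  ] nrm [ 0.03 -0.01  1.  ]
side blue [324, 245, 11, 26, 144] mean [0.412 0.111 0.042] min [0.397 0.084 0.019] max [0.427 0.136 0.063] dir [-0.21  0.93  0.29] nrm [-0.84 -0.33  0.44]
side dark [319, 230, 42, 21, 522] mean [0.427 0.009 0.028] min [ 0.385 -0.024  0.016] max [0.474 0.027 0.038] dir [-0.97 -0.22 -0.07] nrm [ 0.13 -0.27 -0.95]
side dark [286, 275, 10, 11, 69] mean [0.461 0.213 0.026] min [0.451 0.204 0.016] max [0.471 0.218 0.034] dir [-0.64  0.25 -0.73] nrm [ 0.15 -0.88 -0.44]
side dark [306, 301, 14, 11, 88] mean [0.379 0.264 0.027] min [0.367 0.257 0.018] max [0.393 0.269 0.033] dir [-1.    0.02 -0.07] nrm [-0.02  0.89  0.45]
```

The calendar has come to rest propped on its long side edge, upper edge leaning away from the robot. The face points to the robot and up; the top edge is at y≈0.085, foot at (0.46,0.21), leg still open. The mouse, cup and stapler are untouched.

New plan: grip its upper long edge across the 10 mm thickness with the tool pointing down and left in the board's plane. Turn it 90° in-plane, so it stands upright in a rigid grasp. First I fit the pose accurately.

```bash
cat > fit.py <<'E'
from h import *
def fitcal(tag,boxes,zlo=.014,R0=None):
    F=[];W=[]
    for n,(x0,y0,x1,y1) in boxes.items():
        z=np.load(f"{tag}_{n}.npz"); q,d=z["p"],z["d"]; P=pts(n,d); h=cv2.cvtColor(q,cv2.COLOR_RGB2HSV)
        b=np.zeros(d.shape,bool); b[y0:y1,x0:x1]=1; b&=(d>0)&(P[...,2]>zlo)&(P[...,2]<.25)
        face=b&(((h[...,1]<60)&(h[...,2]>70)&(h[...,2]<165))|((h[...,0]>95)&(h[...,0]<130)&(h[...,1]>80)&(h[...,2]>50)))
        k,l,st,_=cv2.connectedComponentsWithStats(face.astype(np.uint8)); face=l==1+np.argmax(st[1:,4])
        f=P[face]
        for _ in range(6):
            c=f.mean(0); nv=np.linalg.svd(f-c)[2][2]; f=f[abs((f-c)@nv)<.003]
        print(n,len(f),"normal",(nv*np.sign(nv[0])).round(3),"c",c.round(4)); F.append(f)
    f=np.vstack(F)
    return f
def inplane(f,xhint):
    c=f.mean(0); nv=np.linalg.svd(f-c)[2][2]; z=nv*np.sign(nv[0])   # back normal points away from robot
    x=xhint-z*(xhint@z); x/=np.linalg.norm(x); y=np.cross(z,x)
    uv=np.c_[(f-c)@x,(f-c)@y]
    (a,b),(w,h),t=cv2.minAreaRect((uv*1000).astype(np.float32))
    if w<h: w,h,t=h,w,t-90
    t=(t+90)%180-90
    M=np.c_[x,y,z]@R.from_euler("z",t,degrees=True).as_matrix()
    o=c+x*a/1000+y*b/1000+z*.005
    return o,M,(w,h,t)
E
python3 - <<'E'
from fit import *
f=fitcal("n",{"top":(195,235,275,300),"side":(300,225,345,300)})
for nm,g in (("both",f),):
    o,M,info=inplane(g,np.array([-.37,.93,.05])); print(nm,o.round(4),info); print(M.round(3))
x,y,z=M.T; a=np.radians(48)
T=np.cos(a)*x-np.sin(a)*y; Rg=R.from_matrix(np.c_[T,z,np.cross(T,z)])
G=o+y*.018; tcp=G+T*.017; print("T",T.round(3),"G",G.round(4),"tcp",tcp.round(4))
np.savez("grasp.npz",o=o,M=M,tcp=tcp,Rg=Rg.as_matrix())
p,r,s=pose(); pre=tcp-T*.11; print("pre",pre.round(3),np.degrees((r.inv()*Rg).magnitude()), (r.inv()*Rg).as_rotvec())
rows(p,r,line(p,r,pre,Rg,20),0.2)
E
```

```text
top 745 normal [ 0.811  0.331 -0.483] c [0.4006 0.1506 0.051 ]
side 492 normal [ 0.821  0.322 -0.472] c [0.4004 0.1535 0.0513]
both [0.4046 0.1474 0.0445] (151.58029174804688, 72.0831298828125, 9.748671531677246)
[[-0.269  0.513  0.815]
 [ 0.945 -0.025  0.327]
 [ 0.188  0.858 -0.478]]
T [-0.561  0.65  -0.512] G [0.4138 0.1469 0.06  ] tcp [0.4043 0.158  0.0512]
pre [0.466 0.086 0.108] 143.43068690053278 [ 1.43614271  1.96082979 -0.59945014]
[{slide:[5.6,-8.3,-9.2],"dr":[4.11,5.62,-1.72],"hand":0.2},{slide:[6.8,-8.8,-7.9],"dr":[4.12,5.62,-1.71],"hand":0.2},{slide:[7.7,-9.0,-6.6],"dr":[4.11,5.61,-1.72],"hand":0.2},{slide:[8.6,-9.3,-5.2],"dr":[4.12,5.62,-1.72],"hand":0.2},{slide:[9.3,-9.3,-3.6],"dr":[4.11,5.62,-1.72],"hand":0.2},{slide:[9.8,-9.2,-2.0],"dr":[4.12,5.61,-1.71],"hand":0.2},{slide:[10.2,-9.0,-0.4],"dr":[4.11,5.62,-1.72],"hand":0.2},{slide:[10.5,-8.6,1.3],"dr":[4.11,5.62,-1.72],"hand":0.2},{slide:[10.5,-8.2,2.9],"dr":[4.12,5.62,-1.72],"hand":0.2},{slide:[10.3,-7.6,4.5],"dr":[4.11,5.61,-1.71],"hand":0.2},{slide:[10.1,-6.9,6.0],"dr":[4.12,5.62,-1.72],"hand":0.2},{slide:[9.6,-6.1,7.5],"dr":[4.11,5.62,-1.72],"hand":0.2},{slide:[9.0,-5.3,8.8],"dr":[4.11,5.62,-1.71],"hand":0.2},{slide:[8.2,-4.3,10.0],"dr":[4.12,5.61,-1.72],"hand":0.2},{slide:[7.2,-3.4,11.0],"dr":[4.11,5.62,-1.72],"hand":0.2},{slide:[6.3,-2.3,11.9],"dr":[4.12,5.62,-1.72],"hand":0.2},{slide:[5.1,-1.3,12.5],"dr":[4.11,5.62,-1.71],"hand":0.2},{slide:[3.8,-0.2,13.1],"dr":[4.12,5.61,-1.72],"hand":0.2},{slide:[2.6,0.8,13.3],"dr":[4.11,5.62,-1.72],"hand":0.2},{slide:[1.2,1.9,13.5],"dr":[4.11,5.62,-1.72],"hand":0.2}]
end [0.466  0.0864 0.1075]
```

>>> carry_out:
  targets:
    - {"slide": [5.6,-8.3,-9.2],"dr": [4.1,5.6,-1.7],"hand": 0}
    - {"slide": [6.8,-8.8,-7.9],"dr": [4.1,5.6,-1.7],"hand": 0}
    - {"slide": [7.7,-9,-6.6],"dr": [4.1,5.6,-1.7],"hand": 0}
    - {"slide": [8.6,-9.3,-5.2],"dr": [4.1,5.6,-1.7],"hand": 0}
    - {"slide": [9.3,-9.3,-3.6],"dr": [4.1,5.6,-1.7],"hand": 0}
    - {"slide": [9.8,-9.2,-2],"dr": [4.1,5.6,-1.7],"hand": 0}
    - {"slide": [10.2,-9,-0.4],"dr": [4.1,5.6,-1.7],"hand": 0}
    - {"slide": [10.5,-8.6,1.3],"dr": [4.1,5.6,-1.7],"hand": 0}
    - {"slide": [10.5,-8.2,2.9],"dr": [4.1,5.6,-1.7],"hand": 0}
    - {"slide": [10.3,-7.6,4.5],"dr": [4.1,5.6,-1.7],"hand": 0}
    - {"slide": [10.1,-6.9,6],"dr": [4.1,5.6,-1.7],"hand": 0}
    - {"slide": [9.6,-6.1,7.5],"dr": [4.1,5.6,-1.7],"hand": 0}
    - {"slide": [9,-5.3,8.8],"dr": [4.1,5.6,-1.7],"hand": 0}
    - {"slide": [8.2,-4.3,10],"dr": [4.1,5.6,-1.7],"hand": 0}
    - {"slide": [0,0,0],"dr": [0,0,0],"hand": 0}
    - {"slide": [0,0,0],"dr": [0,0,0],"hand": 0}

```text
time_s: 18.55
eef_pos: [0.4641, 0.1362, 0.1718]
orientation: [0.897, 1.847, -0.697]
wrist_force: [-0.5, 0.5, 0.8]
grip_width: 0.0425
```

```bash
python3 - <<'E'
from h import *
p,r,s=pose(); print(p,r.as_matrix().round(2).tolist(),s["wrist_force"],s["grip_width"],s["joints"].round(2))
g=np.load("grasp.npz"); Rg=R.from_matrix(g["Rg"]); T=g["Rg"][:,0]; pre=g["tcp"]-T*.11
print(np.degrees((r.inv()*Rg).magnitude()))
rows(p,r,line(p,r,pre,Rg,8),0)
E
```

```text
[0.46412933 0.13623964 0.17184328] [[-0.3, 0.82, 0.5], [0.28, 0.57, -0.77], [-0.91, -0.09, -0.4]] [-0.5289112   0.51871501  0.82494361] 0.04254373954458757 [ 0.08  0.28 -0.01  1.57  0.31  1.01]
43.3402943210347
[{slide:[5.5,-2.7,8.1],"dr":[3.12,4.23,-1.3],"hand":0},{slide:[4.9,-2.1,8.7],"dr":[3.13,4.23,-1.31],"hand":0},{slide:[4.3,-1.5,9.1],"dr":[3.12,4.23,-1.3],"hand":0},{slide:[3.7,-0.9,9.4],"dr":[3.13,4.23,-1.3],"hand":0},{slide:[2.9,-0.3,9.7],"dr":[3.12,4.23,-1.31],"hand":0},{slide:[2.2,0.2,9.9],"dr":[3.13,4.23,-1.3],"hand":0},{slide:[1.5,0.9,10.1],"dr":[3.12,4.23,-1.3],"hand":0},{slide:[0.7,1.4,10.0],"dr":[3.13,4.22,-1.31],"hand":0}]
end [0.4659 0.0864 0.1076]
```

>>> carry_out:
  targets:
    - {"slide": [5.5,-2.7,8.1],"dr": [3.1,4.2,-1.3],"hand": 0}
    - {"slide": [4.9,-2.1,8.7],"dr": [3.1,4.2,-1.3],"hand": 0}
    - {"slide": [4.3,-1.5,9.1],"dr": [3.1,4.2,-1.3],"hand": 0}
    - {"slide": [3.7,-0.9,9.4],"dr": [3.1,4.2,-1.3],"hand": 0}
    - {"slide": [2.9,-0.3,9.7],"dr": [3.1,4.2,-1.3],"hand": 0}
    - {"slide": [2.2,0.2,9.9],"dr": [3.1,4.2,-1.3],"hand": 0}
    - {"slide": [1.5,0.9,10.1],"dr": [3.1,4.2,-1.3],"hand": 0}
    - {"slide": [0.7,1.4,10],"dr": [3.1,4.2,-1.3],"hand": 0}
    - {"slide": [0,0,0],"dr": [0,0,0],"hand": 0}
    - {"slide": [0,0,0],"dr": [0,0,0],"hand": 0}

```text
time_s: 19.55
eef_pos: [0.4659, 0.0876, 0.1097]
orientation: [1.325, 2.359, -1.05]
wrist_force: [-0.0, -0.4, 0.8]
grip_width: 0.0425
```

```bash
python3 - <<'E'
from fit import *
p,r,s=pose(); print(p,s["wrist_force"],s["joints"].round(2))
g=np.load("grasp.npz"); Rg=R.from_matrix(g["Rg"]); T=g["Rg"][:,0]; tcp=g["tcp"]
e=r.inv()*Rg; print("err deg",np.degrees(e.as_rotvec()))
print("to tcp in tool mm",(r.inv().apply(tcp-p)*1000).round(1))
E
```

```text
[0.46589021 0.08764977 0.10969269] [-0.01876885 -0.44662329  0.83167701] [-0.18  0.72  0.14  1.91  0.56  0.98]
err deg [ 0.43825363  0.43604616 -0.09607078]
to tcp in tool mm [110.3   0.5   1.5]
```

>>> carry_out:
  targets:
    - {"slide": [20,0,0.5],"dr": [0.4,0.4,0],"hand": 0}
    - {"slide": [20,0,0.5],"dr": [0,0,0],"hand": 0}
    - {"slide": [20,0,0.5],"dr": [0,0,0],"hand": 0}
    - {"slide": [20,0,0],"dr": [0,0,0],"hand": 0}
    - {"slide": [15,0,0],"dr": [0,0,0],"hand": 0}
    - {"slide": [10,0,0],"dr": [0,0,0],"hand": 0}
    - {"slide": [8,0,0],"dr": [0,0,0],"hand": 0}
    - {"slide": [0,0,0],"dr": [0,0,0],"hand": 0}
    - {"slide": [0,0,0],"dr": [0,0,0],"hand": 0}

```text
time_s: 20.45
eef_pos: [0.4026, 0.1598, 0.0507]
orientation: [1.335, 2.364, -1.057]
wrist_force: [1.0, 0.1, -0.2]
grip_width: 0.0429
```

```bash
python3 - <<'E'
from fit import *
p,r,s=pose(); print(p,s["wrist_force"],s["ft_torque"],s["joints"].round(2))
g=np.load("grasp.npz"); M=g["M"]; print("tcp in cal frame mm",((p-g["o"])@M*1000).round(1)); e=r.inv()*R.from_matrix(g["Rg"]); print(np.degrees(e.as_rotvec()))
o=take("q")
for n,(x0,y0,x1,y1) in (("top",(190,225,275,300)),("side",(280,225,345,300))):
    q,d=o[n]; P=pts(n,d); m=np.zeros(d.shape,bool); m[y0:y1,x0:x1]=1; m&=(d>0)&(P[...,2]>.012)&(P[...,2]<.2)
    C=(P[m]-g["o"])@M*1000; h=cv2.cvtColor(q,cv2.COLOR_RGB2HSV)[m]
    dk=(h[:,2]<60)&(C[:,1]<80)&(abs(C[:,2])<60)&(abs(C[:,0])<70)&((C[:,2]<-10)|(C[:,2]>12))
    for lab,mm in(("face side",dk&(C[:,2]<0)),("back side",dk&(C[:,2]>0))):
        c=C[mm]; 
        if len(c)>5: print(n,lab,len(c),np.percentile(c,[2,50,98],axis=0).round(0).tolist())
E
```

```text
[0.40263256 0.15975313 0.05070898] [ 1.00625796  0.14255856 -0.23778602] [-0.60363527 -0.49400548  0.01221815] [-0.08  0.64 -0.14  1.67  0.65  1.06]
tcp in cal frame mm [13.4  4.  -0.5]
[-0.02959708 -0.05763567 -0.08081156]
top face side 223 [[-63.0, 34.0, -59.0], [-36.0, 65.0, -36.0], [-9.0, 79.0, -21.0]]
top back side 223 [[-59.0, 21.0, 15.0], [-31.0, 60.0, 21.0], [-3.0, 79.0, 51.0]]
side face side 200 [[-55.0, 28.0, -56.0], [-30.0, 62.0, -36.0], [-5.0, 78.0, -19.0]]
side back side 208 [[-61.0, 27.0, 15.0], [-31.0, 63.0, 22.0], [-2.0, 79.0, 51.0]]
```

The visible fingertips have only just reached the board's upper edge (cal frame (−5, 28)), about 30 mm behind the nominal TCP. Go 18 mm deeper, then close.

>>> carry_out:
  targets:
    - {"slide": [8,0,0],"dr": [0,0,0],"hand": 0}
    - {"slide": [6,0,0],"dr": [0,0,0],"hand": 0}
    - {"slide": [4,0,0],"dr": [0,0,0],"hand": 0}
    - {"slide": [0,0,0],"dr": [0,0,0],"hand": -0.3}
    - {"slide": [0,0,0],"dr": [0,0,0],"hand": -0.5}
    - {"slide": [0,0,0],"dr": [0,0,0],"hand": -1}
    - {"slide": [0,0,0],"dr": [0,0,0],"hand": -1}
    - {"slide": [0,0,0],"dr": [0,0,0],"hand": -1}
  grip_force: 40

```text
time_s: 21.35
eef_pos: [0.3926, 0.1715, 0.0411]
orientation: [1.336, 2.364, -1.057]
wrist_force: [1.5, 0.3, 0.4]
grip_width: 0.0096
```

```bash
python3 - <<'E'
from fit import *
p,r,s=pose(); print(p,s["wrist_force"],s["ft_torque"],s["grip_width"])
E
```

```text
[0.39261291 0.17145813 0.04107006] [1.48010852 0.29167977 0.4389531 ] [-0.42390359 -0.7912098  -0.2077523 ] 0.009551887890093135
```

Gripped on the board's thickness (9.6 mm). Firm up and lift.

>>> carry_out:
  targets:
    - {"slide": [0,0,0],"dr": [0,0,0],"hand": -1}
    - {"slide": [0,0,0],"dr": [0,0,0],"hand": -1}
    - {"slide": [-5,-5,-7],"dr": [0,0,0],"hand": -1}
    - {"slide": [-10,-9.5,-14],"dr": [0,0,0],"hand": -1}
    - {"slide": [-10,-9.5,-14],"dr": [0,0,0],"hand": -1}
    - {"slide": [-10,-9.5,-14],"dr": [0,0,0],"hand": -1}
    - {"slide": [-10,-9.5,-14],"dr": [0,0,0],"hand": -1}
    - {"slide": [-10,-9.5,-14],"dr": [0,0,0],"hand": -1}
    - {"slide": [-10,-9.5,-14],"dr": [0,0,0],"hand": -1}
    - {"slide": [-5,-5,-7],"dr": [0,0,0],"hand": -1}
    - {"slide": [0,0,0],"dr": [0,0,0],"hand": -1}
    - {"slide": [0,0,0],"dr": [0,0,0],"hand": -1}
  grip_force: 70

```text
time_s: 22.55
eef_pos: [0.3908, 0.171, 0.1783]
orientation: [1.334, 2.365, -1.059]
wrist_force: [0.6, -0.5, -3.1]
grip_width: 0.009
```

```bash
python3 - <<'E'
from fit import *
p,r,s=pose(); print(p,s["wrist_force"],s["grip_width"],s["joints"].round(2))
o=take("r"); g=np.load("grasp.npz"); 
# predicted cal pose = rigid with tool from moment of closing
pc=np.array([.3926,.1715,.0411]); rc=R.from_matrix(g["Rg"])
D=rc.inv()*R.from_matrix(g["M"]); t=rc.inv().apply(g["o"]-pc)
Mp=(r*D).as_matrix(); op=p+r.apply(t); print("pred o",op.round(4)); print(Mp.round(3))
for n in o:
    q,d=o[n]; P=pts(n,d); C=(P-op)@Mp*1000; h=cv2.cvtColor(q,cv2.COLOR_RGB2HSV)
    near=(d>0)&(P[...,2]>.06)&(abs(C[...,0])<110)&(abs(C[...,1])<60)&(C[...,2]>-20)&(C[...,2]<120)
    w=near&(h[...,2]>165)&(h[...,1]<60); f=near&(abs(C[...,2]+5)<8)&(h[...,2]>65)&~w
    bl=near&(h[...,0]>95)&(h[...,0]<130)&(h[...,1]>80)&(h[...,2]>50)&(abs(C[...,2])<15)
    dk=near&(h[...,2]<45)&(C[...,2]>30)
    for k,m in(("leg",w),("face",f),("blue",bl),("foot",dk)):
        a=C[m]
        if len(a)>15:
            v=np.linalg.svd(a-a.mean(0))[2]; print(n,k,len(a),"mean",a.mean(0).round(1),"2/98",np.percentile(a,[2,98],axis=0).round(0).tolist(),"dir",v[0].round(2),"nrm",v[2].round(3), cv2.minAreaRect(a[:,:2].astype(np.float32))[1:])
E
```

```text
[0.39077653 0.17101431 0.17825965] [ 0.60800852 -0.5132775  -3.09869828] 0.009029079095338396 [-0.06  0.51 -0.05  1.88  0.66  1.07]
pred o [0.4027 0.1469 0.1816]
[[-0.267  0.514  0.815]
 [ 0.945 -0.026  0.325]
 [ 0.188  0.857 -0.479]]
top leg 176 mean [ 9.8  9.3 40.3] 2/98 [[-11.0, -6.0, -12.0], [54.0, 38.0, 68.0]] dir [-0.1   0.32 -0.94] nrm [-0.198 -0.935 -0.294] ((59.92902374267578, 87.60057067871094), 67.41105651855469)
top face 875 mean [28.9  7.5 -5.8] 2/98 [[-47.0, -29.0, -12.0], [72.0, 35.0, 2.0]] dir [0.98 0.17 0.01] nrm [ 0.006  0.04  -0.999] ((134.1578826904297, 80.8221206665039), 0.4415755271911621)
top blue 79 mean [-31.   -3.   -6.9] 2/98 [[-59.0, -23.0, -9.0], [-10.0, 23.0, -5.0]] dir [ 0.69 -0.73  0.01] nrm [-0.007 -0.023 -1.   ] ((31.370014190673828, 61.72914123535156), 27.132299423217773)
top foot 82 mean [30.2 13.5 67.7] 2/98 [[-41.0, -11.0, 36.0], [46.0, 60.0, 81.0]] dir [ 0.79 -0.51  0.33] nrm [ 0.523  0.298 -0.798] ((25.32229995727539, 110.99412536621094), 51.90711212158203)
side leg 266 mean [ 6.1  9.9 37.3] 2/98 [[-24.0, -5.0, -11.0], [65.0, 40.0, 69.0]] dir [-0.06  0.37 -0.93] nrm [0.029 0.929 0.37 ] ((49.23817825317383, 101.57048797607422), 83.38317108154297)
side face 552 mean [28.6  4.5 -4.9] 2/98 [[-66.0, -27.0, -12.0], [74.0, 35.0, 2.0]] dir [0.99 0.11 0.03] nrm [-0.029 -0.002  1.   ] ((89.26539611816406, 156.0724639892578), 89.25788879394531)
side blue 71 mean [-39.9 -11.   -6.2] 2/98 [[-66.0, -22.0, -7.0], [-8.0, 7.0, -5.0]] dir [ 0.99 -0.12 -0.  ] nrm [-0.003 -0.012 -1.   ] ((29.80143165588379, 62.78864669799805), 77.2763671875)
side foot 110 mean [41.9  6.  74.7] 2/98 [[-11.0, -10.0, 39.0], [50.0, 33.0, 85.0]] dir [ 0.72 -0.53  0.45] nrm [ 0.609  0.166 -0.775] ((28.23468017578125, 89.68916320800781), 55.177490234375)
```

Held rigidly (width 9 mm, weight 3 N), and the board lies where predicted with the leg still out. Now plan the carry to above the riser with the in-plane turn, checking the tool direction along the way.

```bash
cat > place.py <<'E'
from fit import *
def target(base_z, yaw=6.9, c=(.551,-.263), dx=-.045, lean=21):
    a=np.radians(yaw); X=np.array([np.cos(a),np.sin(a),0]); Y=np.array([-np.sin(a),np.cos(a),0]); Z=np.array([0,0,1.])
    l=np.radians(lean); x=-np.sin(l)*X-np.cos(l)*Z; z=np.cos(l)*X-np.sin(l)*Z
    M=np.c_[x,Y,z]; base=np.array([c[0],c[1],base_z])+dx*X
    return base-.075*x-.005*z, M
E
python3 - <<'E'
from place import *
p,r,s=pose(); g=np.load("grasp.npz")
pc=np.array([.3926,.1715,.0411]); rc=R.from_matrix(g["Rg"])
D=rc.inv()*R.from_matrix(g["M"]); t=rc.inv().apply(g["o"]-pc)
np.savez("hold.npz",D=D.as_matrix(),t=t)
of,Mf=target(.13); rf=R.from_matrix(Mf)*D.inv(); pf=of-rf.apply(t)
print("final tcp",pf.round(3),rf.as_matrix().round(2).tolist(),np.degrees((r.inv()*rf).magnitude()))
n=18; w=line(p,r,pf,rf,n)
w=[(q+np.array([0,0,.04])*np.sin(np.pi*k/n),s_) for k,(q,s_) in enumerate(w,1)]
for k in range(0,n,3):
    q,s_=w[k]; C=q+s_.apply(t); B=(s_*D).as_matrix()
    cor=np.array([[sx*.075,sy*.032,zz] for sx in(-1,1) for sy in(-1,1) for zz in(-.005,.005)]+[[.034,0,.1]])
    Wd=C+cor@B.T; print(k,"T",s_.as_matrix()[:,0].round(2),"o",C.round(2),"minz",Wd[:,2].min().round(3),"x",Wd[:,0].min().round(2),Wd[:,0].max().round(2),"y",Wd[:,1].min().round(2),Wd[:,1].max().round(2))
rows(p,r,w,-1)
E
```

```text
final tcp [ 0.52  -0.276  0.178] [[-0.15, 0.93, 0.34], [-0.77, 0.11, -0.63], [-0.62, -0.36, 0.69]] 97.07107489353893
0 T [-0.57  0.59 -0.58] o [0.41 0.12 0.19] minz 0.146 x 0.37 0.48 y 0.05 0.2
3 T [-0.56  0.37 -0.75] o [0.43 0.05 0.22] minz 0.161 x 0.39 0.5 y -0.03 0.13
6 T [-0.51  0.11 -0.85] o [ 0.46 -0.02  0.23] minz 0.171 x 0.41 0.53 y -0.1 0.06
9 T [-0.44 -0.15 -0.89] o [ 0.48 -0.09  0.24] minz 0.17 x 0.43 0.55 y -0.16 -0.01
12 T [-0.34 -0.41 -0.85] o [ 0.5  -0.15  0.23] minz 0.157 x 0.46 0.57 y -0.21 -0.09
15 T [-0.23 -0.64 -0.73] o [ 0.52 -0.22  0.22] minz 0.141 x 0.48 0.59 y -0.26 -0.18
[{slide:[-23.8,-5.6,11.0],"dr":[0.82,-5.3,0.52],"hand":-1},{slide:[-22.6,-5.0,13.4],"dr":[0.81,-5.31,0.53],"hand":-1},{slide:[-21.0,-4.5,15.7],"dr":[0.82,-5.3,0.52],"hand":-1},{slide:[-19.1,-3.7,18.0],"dr":[0.82,-5.31,0.53],"hand":-1},{slide:[-16.9,-3.0,20.1],"dr":[0.82,-5.3,0.52],"hand":-1},{slide:[-14.1,-2.0,21.9],"dr":[0.81,-5.31,0.53],"hand":-1},{slide:[-11.3,-1.1,23.5],"dr":[0.82,-5.3,0.52],"hand":-1},{slide:[-8.0,-0.1,24.7],"dr":[0.82,-5.31,0.52],"hand":-1},{slide:[-4.7,0.9,25.4],"dr":[0.82,-5.3,0.53],"hand":-1},{slide:[-1.2,1.9,25.8],"dr":[0.81,-5.31,0.52],"hand":-1},{slide:[2.2,2.8,25.7],"dr":[0.82,-5.3,0.53],"hand":-1},{slide:[5.6,3.7,25.2],"dr":[0.82,-5.31,0.52],"hand":-1},{slide:[8.9,4.4,24.2],"dr":[0.81,-5.3,0.53],"hand":-1},{slide:[11.9,5.0,23.0],"dr":[0.82,-5.31,0.52],"hand":-1},{slide:[14.7,5.6,21.3],"dr":[0.82,-5.3,0.52],"hand":-1},{slide:[17.1,5.9,19.6],"dr":[0.82,-5.31,0.53],"hand":-1},{slide:[19.2,6.3,17.5],"dr":[0.81,-5.3,0.52],"hand":-1},{slide:[20.9,6.3,15.5],"dr":[0.82,-5.3,0.53],"hand":-1}]
end [ 0.5202 -0.2764  0.1782]
```

```bash
python3 - <<'E'
from place import *
p,r,s=pose(); h=np.load("hold.npz"); D=R.from_matrix(h["D"]); t=h["t"]
of,Mf=target(.12); rf=R.from_matrix(Mf)*D.inv(); pf=of-rf.apply(t)
rows(p,r,line(p,r,pf,rf,18),-1)
E
```

```text
[{slide:[-20.0,-2.0,16.4],"dr":[0.82,-5.3,0.52],"hand":-1},{slide:[-18.4,-1.5,18.1],"dr":[0.81,-5.31,0.53],"hand":-1},{slide:[-16.6,-1.1,19.8],"dr":[0.82,-5.3,0.52],"hand":-1},{slide:[-14.7,-0.7,21.3],"dr":[0.82,-5.31,0.53],"hand":-1},{slide:[-12.7,-0.2,22.5],"dr":[0.82,-5.3,0.52],"hand":-1},{slide:[-10.6,0.2,23.7],"dr":[0.81,-5.31,0.53],"hand":-1},{slide:[-8.4,0.6,24.5],"dr":[0.82,-5.3,0.52],"hand":-1},{slide:[-6.0,1.1,25.1],"dr":[0.82,-5.31,0.52],"hand":-1},{slide:[-3.7,1.4,25.6],"dr":[0.82,-5.3,0.53],"hand":-1},{slide:[-1.3,1.9,25.8],"dr":[0.81,-5.31,0.52],"hand":-1},{slide:[1.2,2.2,25.8],"dr":[0.82,-5.3,0.53],"hand":-1},{slide:[3.5,2.5,25.5],"dr":[0.82,-5.31,0.52],"hand":-1},{slide:[5.9,2.9,25.0],"dr":[0.81,-5.3,0.53],"hand":-1},{slide:[8.2,3.2,24.4],"dr":[0.82,-5.31,0.52],"hand":-1},{slide:[10.5,3.4,23.4],"dr":[0.82,-5.3,0.52],"hand":-1},{slide:[12.6,3.7,22.3],"dr":[0.82,-5.31,0.53],"hand":-1},{slide:[14.6,3.8,21.0],"dr":[0.81,-5.3,0.52],"hand":-1},{slide:[16.6,4.0,19.5],"dr":[0.82,-5.3,0.53],"hand":-1}]
end [ 0.5203 -0.2764  0.1681]
```

>>> carry_out:
  targets:
    - {"slide": [-20,-2,16.4],"dr": [0.8,-5.3,0.5],"hand": -1}
    - {"slide": [-18.4,-1.5,18.1],"dr": [0.8,-5.3,0.5],"hand": -1}
    - {"slide": [-16.6,-1.1,19.8],"dr": [0.8,-5.3,0.5],"hand": -1}
    - {"slide": [-14.7,-0.7,21.3],"dr": [0.8,-5.3,0.5],"hand": -1}
    - {"slide": [-12.7,-0.2,22.5],"dr": [0.8,-5.3,0.5],"hand": -1}
    - {"slide": [-10.6,0.2,23.7],"dr": [0.8,-5.3,0.5],"hand": -1}
    - {"slide": [-8.4,0.6,24.5],"dr": [0.8,-5.3,0.5],"hand": -1}
    - {"slide": [-6,1.1,25.1],"dr": [0.8,-5.3,0.5],"hand": -1}
    - {"slide": [-3.7,1.4,25.6],"dr": [0.8,-5.3,0.5],"hand": -1}
    - {"slide": [-1.3,1.9,25.8],"dr": [0.8,-5.3,0.5],"hand": -1}
    - {"slide": [1.2,2.2,25.8],"dr": [0.8,-5.3,0.5],"hand": -1}
    - {"slide": [3.5,2.5,25.5],"dr": [0.8,-5.3,0.5],"hand": -1}
    - {"slide": [5.9,2.9,25],"dr": [0.8,-5.3,0.5],"hand": -1}
    - {"slide": [8.2,3.2,24.4],"dr": [0.8,-5.3,0.5],"hand": -1}
    - {"slide": [10.5,3.4,23.4],"dr": [0.8,-5.3,0.5],"hand": -1}
    - {"slide": [12.6,3.7,22.3],"dr": [0.8,-5.3,0.5],"hand": -1}
    - {"slide": [14.6,3.8,21],"dr": [0.8,-5.3,0.5],"hand": -1}
    - {"slide": [16.6,4,19.5],"dr": [0.8,-5.3,0.5],"hand": -1}
    - {"slide": [0,0,0],"dr": [0,0,0],"hand": -1}
    - {"slide": [0,0,0],"dr": [0,0,0],"hand": -1}

```text
time_s: 24.65
eef_pos: [0.5205, -0.2755, 0.1668]
orientation: [0.238, 0.869, -1.496]
wrist_force: [0.6, -0.3, -1.6]
grip_width: 0.009
```

```bash
cat > meas.py <<'E'
from place import *
def meas(tag):
    p,r,s=pose(); print(p.round(4),s["wrist_force"].round(1),s["grip_width"].round(4),s["joints"].round(2))
    o=take(tag); h=np.load("hold.npz"); M=(r*R.from_matrix(h["D"])).as_matrix(); op=p+r.apply(h["t"])
    print("pred o",op.round(4),"M",M.round(3).tolist())
    for n in o:
        q,d=o[n]; P=pts(n,d); C=(P-op)@M*1000; hv=cv2.cvtColor(q,cv2.COLOR_RGB2HSV)
        near=(d>0)&(P[...,2]>.05)&(abs(C[...,0])<100)&(abs(C[...,1])<50)
        w=near&(hv[...,2]>150)&(hv[...,1]<60)&(C[...,2]>20)&(C[...,2]<100)&(abs(C[...,1])<25)
        f=near&(abs(C[...,2]+5)<12)&(hv[...,2]>60)&(hv[...,1]<140)
        b=near&(abs(C[...,2]-5)<8)&(hv[...,2]>60)
        ft=near&(hv[...,2]<50)&(C[...,2]>60)&(C[...,2]<110)&(C[...,0]>5)&(C[...,0]<60)&(abs(C[...,1])<25)
        for k,m in(("leg",w),("face",f),("foot",ft)):
            a=C[m]
            if len(a)>15:
                v=np.linalg.svd(a-a.mean(0))[2]; print(n,k,len(a),"mean",a.mean(0).round(1),"2/98",np.percentile(a,[2,98],axis=0).round(0).tolist(),"dir",v[0].round(3),"nrm",v[2].round(3))
                if k=="face":
                    bins=[(lo,np.percentile(a[abs(a[:,1]-lo)<4,0],97).round(1)) for lo in range(-28,33,8) if (abs(a[:,1]-lo)<4).sum()>8]; print("  bottom edge x by y:",bins)
                    bins=[(lo,np.percentile(a[abs(a[:,0]-lo)<5,1],[3,97]).round(1).tolist()) for lo in range(-65,75,15) if (abs(a[:,0]-lo)<5).sum()>8]; print("  side y by x:",bins)
    return
E
python3 -c "
from meas import *
meas('s')"
```

```text
Traceback (most recent call last):
  File "meas.py", line 3, in meas
    p,r,s=pose(); print(p.round(4),s["wrist_force"].round(1),s["grip_width"].round(4),s["joints"].round(2))
                                                             ^^^^^^^^^^^^^^^^^^^^^
AttributeError: 'float' object has no attribute 'round'
```

```bash
sed -i 's/s\["grip_width"\].round(4)/round(s["grip_width"],4)/' meas.py; python3 -c "
from meas import *
meas('s')"
```

```text
[ 0.5205 -0.2755  0.1668] [ 0.6 -0.3 -1.6] 0.009 [-0.06  0.3  -0.18  1.26 -0.88  1.3 ]
pred o [ 0.5288 -0.2649  0.1904] M [[-0.364, -0.123, 0.923], [-0.039, 0.992, 0.116], [-0.931, 0.006, -0.366]]
top face 656 mean [-26.7  -2.2  -5.9] 2/98 [[-78.0, -30.0, -13.0], [67.0, 33.0, 2.0]] dir [ 0.985 -0.168 -0.027] nrm [-0.03  -0.017 -0.999]
  bottom edge x by y: [(-28, np.float64(62.6)), (-20, np.float64(66.7)), (-12, np.float64(65.2)), (-4, np.float64(67.7)), (4, np.float64(64.4)), (12, np.float64(-4.6)), (20, np.float64(-11.7)), (28, np.float64(-22.5))]
  side y by x: [(-65, [-27.5, 32.8]), (-50, [-28.3, 33.3]), (-35, [-28.7, 32.6]), (-20, [-29.5, 28.8]), (-5, [-29.5, 14.2]), (10, [-29.5, -2.3]), (25, [-28.2, -5.0]), (40, [-29.6, 0.8]), (55, [-29.1, 3.7]), (70, [-27.7, 1.0])]
top foot 16 mean [31.3 -0.1 75.4] 2/98 [[28.0, -9.0, 68.0], [37.0, 8.0, 78.0]] dir [-0.165  0.979  0.123] nrm [0.822 0.068 0.565]
side face 289 mean [15.   7.8 -3.8] 2/98 [[-81.0, -32.0, -10.0], [69.0, 35.0, 5.0]] dir [0.985 0.171 0.007] nrm [-0.     0.042 -0.999]
  bottom edge x by y: [(-28, np.float64(56.5)), (-20, np.float64(66.3)), (-12, np.float64(61.3)), (-4, np.float64(63.3)), (4, np.float64(64.2)), (12, np.float64(65.3)), (20, np.float64(62.5)), (28, np.float64(67.0))]
  side y by x: [(-5, [29.8, 37.8]), (10, [-0.9, 34.4]), (25, [-21.7, 32.1]), (40, [-30.6, 33.0]), (55, [-26.3, 33.2]), (70, [-38.4, 32.4])]
side foot 37 mean [34.5  9.  75. ] 2/98 [[26.0, -11.0, 69.0], [41.0, 18.0, 83.0]] dir [ 0.116 -0.95  -0.289] nrm [ 0.117 -0.276  0.954]
```

The board hangs over the riser at lean 21.3°, level across (0.3°) and yawed 6.8°. Its side edges are parallel to the prediction within 1°, with the bottom edge about 5 mm higher than predicted. So about 88 mm to go. Descend 76 mm, then feel.

>>> carry_out:
  targets:
    - {"slide": [7.4,4.3,-8.3],"dr": [0,0,0],"hand": -1}
    - {"slide": [9.3,5.4,-10.3],"dr": [0,0,0],"hand": -1}
    - {"slide": [9.3,5.4,-10.3],"dr": [0,0,0],"hand": -1}
    - {"slide": [9.3,5.4,-10.3],"dr": [0,0,0],"hand": -1}
    - {"slide": [7.4,4.3,-8.3],"dr": [0,0,0],"hand": -1}
    - {"slide": [3.7,2.2,-4.1],"dr": [0,0,0],"hand": -1}
    - {"slide": [0.6,0.4,-0.7],"dr": [0,0,0],"hand": -1}
    - {"slide": [0,0,0],"dr": [0,0,0],"hand": -1}
    - {"slide": [0,0,0],"dr": [0,0,0],"hand": -1}

```text
time_s: 25.65
eef_pos: [0.5221, -0.2757, 0.0932]
orientation: [0.239, 0.863, -1.495]
wrist_force: [0.2, 0.2, -1.8]
grip_width: 0.0088
```

```bash
python3 -c "
from meas import *
meas('t'); p,r,s=pose(); print('down in tool',r.inv().apply([0,0,-1]).round(3),s['time_s'],s['ft_torque'])
o=np.load('t_side.npz')['p']; cv2.imwrite('pics/t.png',cv2.resize(o[60:230,220:420],(800,680))[:600,:,::-1])"
```

```text
[ 0.5221 -0.2757  0.0932] [ 0.2  0.2 -1.8] 0.0088 [-0.06  0.35 -0.28  1.1  -0.88  1.3 ]
pred o [ 0.5302 -0.2651  0.1168] M [[-0.36, -0.124, 0.925], [-0.042, 0.992, 0.116], [-0.932, 0.003, -0.363]]
top face 565 mean [-24.4  -2.4  -5.9] 2/98 [[-78.0, -30.0, -12.0], [66.0, 32.0, 2.0]] dir [ 0.99  -0.141 -0.028] nrm [-0.03  -0.014 -0.999]
  bottom edge x by y: [(-28, np.float64(63.6)), (-20, np.float64(66.0)), (-12, np.float64(65.3)), (-4, np.float64(65.3)), (4, np.float64(68.8)), (12, np.float64(-2.6)), (20, np.float64(-11.2)), (28, np.float64(-21.6))]
  side y by x: [(-65, [-27.0, 32.8]), (-50, [-28.7, 33.1]), (-35, [-30.1, 32.6]), (-20, [-28.9, 27.9]), (-5, [-27.6, 12.1]), (10, [-30.4, -0.4]), (25, [-29.3, -4.2]), (40, [-27.9, 8.5]), (55, [-26.4, 7.4]), (70, [-28.0, 5.9])]
top foot 19 mean [32.5  2.9 75.4] 2/98 [[29.0, -7.0, 68.0], [43.0, 14.0, 80.0]] dir [-0.266 -0.952  0.152] nrm [ 0.672 -0.07   0.737]
side face 278 mean [14.2  8.3 -4.3] 2/98 [[-80.0, -32.0, -11.0], [68.0, 36.0, 4.0]] dir [0.99  0.142 0.002] nrm [ 0.005 -0.044  0.999]
  bottom edge x by y: [(-28, np.float64(63.7)), (-20, np.float64(67.7)), (-12, np.float64(59.7)), (-4, np.float64(65.5)), (4, np.float64(67.2)), (12, np.float64(67.3)), (20, np.float64(62.8)), (28, np.float64(66.6))]
  side y by x: [(10, [18.9, 33.8]), (25, [-23.1, 32.6]), (40, [-26.8, 34.9]), (55, [-30.2, 33.4]), (70, [-26.9, 32.9])]
side foot 23 mean [34.8  9.9 73.4] 2/98 [[29.0, -3.0, 68.0], [41.0, 17.0, 83.0]] dir [-0.082  0.871  0.484] nrm [ 0.896 -0.147  0.418]
down in tool [ 0.626  0.362 -0.691] 25.75 [ 1.07084293 -0.18304635  0.02733245]
```

About 14 mm left by the estimate; creep 9 mm, then 1 mm steps.

>>> carry_out:
  targets:
    - {"slide": [1.9,1.1,-2.1],"dr": [0,0,0],"hand": -1}
    - {"slide": [1.9,1.1,-2.1],"dr": [0,0,0],"hand": -1}
    - {"slide": [1.9,1.1,-2.1],"dr": [0,0,0],"hand": -1}
    - {"slide": [0.6,0.4,-0.7],"dr": [0,0,0],"hand": -1}
    - {"slide": [0,0,0],"dr": [0,0,0],"hand": -1}
    - {"slide": [0,0,0],"dr": [0,0,0],"hand": -1}

```text
time_s: 26.35
eef_pos: [0.5225, -0.276, 0.0848]
orientation: [0.237, 0.86, -1.495]
wrist_force: [-4.0, 5.0, 9.3]
grip_width: 0.009
```

>>> carry_out:
  targets:
    - {"slide": [0.6,0.4,-0.7],"dr": [0,0,0],"hand": -1}
    - {"slide": [0,0,0],"dr": [0,0,0],"hand": -1}
    - {"slide": [0.6,0.4,-0.7],"dr": [0,0,0],"hand": -1}
    - {"slide": [0,0,0],"dr": [0,0,0],"hand": -1}

```text
time_s: 26.75
eef_pos: [0.5232, -0.2762, 0.0847]
orientation: [0.237, 0.856, -1.495]
wrist_force: [-6.4, 8.1, 18.5]
grip_width: 0.0092
```

>>> carry_out:
  targets:
    - {"slide": [0.6,0.4,-0.7],"dr": [0,0,0],"hand": -1}
    - {"slide": [0,0,0],"dr": [0,0,0],"hand": -1}
    - {"slide": [0,0,0],"dr": [0,0,0],"hand": -1}

```text
time_s: 27.05
eef_pos: [0.5236, -0.2761, 0.0844]
orientation: [0.237, 0.855, -1.495]
wrist_force: [-6.7, 10.7, 22.2]
grip_width: 0.0093
```

Contact came 5 mm sooner than estimated. Back off about 3 mm to a light touch and see which part touches.

>>> carry_out:
  targets:
    - {"slide": [-1.9,-1.1,2.1],"dr": [0,0,0],"hand": -1}
    - {"slide": [-0.6,-0.4,0.7],"dr": [0,0,0],"hand": -1}
    - {"slide": [0,0,0],"dr": [0,0,0],"hand": -1}
    - {"slide": [0,0,0],"dr": [0,0,0],"hand": -1}

```text
time_s: 27.45
eef_pos: [0.5221, -0.2759, 0.0847]
orientation: [0.237, 0.862, -1.495]
wrist_force: [-3.0, 4.4, 10.2]
grip_width: 0.0093
```

```bash
python3 -c "
from meas import *
meas('u'); p,r,s=pose(); print(s['time_s'],s['ft_torque'])
a=cv2.resize(np.load('u_side.npz')['p'][100:220,280:400],(480,480),interpolation=cv2.INTER_CUBIC); b=cv2.resize(np.load('u_top.npz')['p'][140:260,350:430],(320,480),interpolation=cv2.INTER_CUBIC)
cv2.imwrite('pics/u.png',np.hstack([a,b])[:,:,::-1])
z=np.load('u_side.npz'); P=pts('side',z['d']); 
# riser z near
h=cv2.cvtColor(z['p'],cv2.COLOR_RGB2HSV); m=(h[...,0]<30)&(h[...,1]>60)&(h[...,2]>90)&(P[...,2]>.028)&(P[...,2]<.045)&(P[...,0]>.45)&(P[...,1]<-.1); print('riser z',np.median(P[m][:,2]))"
```

```text
[ 0.5221 -0.2759  0.0847] [-3.   4.4 10.2] 0.0093 [-0.06  0.36 -0.29  1.08 -0.89  1.3 ]
pred o [ 0.5303 -0.2651  0.1082] M [[-0.36, -0.124, 0.925], [-0.044, 0.992, 0.116], [-0.932, 0.001, -0.363]]
top face 530 mean [-28.   -2.   -6.1] 2/98 [[-78.0, -30.0, -13.0], [61.0, 33.0, 2.0]] dir [ 0.987 -0.157 -0.023] nrm [-0.025 -0.015 -1.   ]
  bottom edge x by y: [(-28, np.float64(55.8)), (-20, np.float64(60.8)), (-12, np.float64(60.3)), (-4, np.float64(59.1)), (4, np.float64(59.4)), (12, np.float64(-2.1)), (20, np.float64(-11.8)), (28, np.float64(-22.5))]
  side y by x: [(-65, [-27.9, 32.5]), (-50, [-29.3, 33.3]), (-35, [-28.9, 31.9]), (-20, [-29.8, 26.1]), (-5, [-28.1, 13.6]), (10, [-30.0, 0.4]), (25, [-28.1, -3.5]), (40, [-29.1, 11.6]), (55, [-29.3, 5.8])]
side face 255 mean [10.   7.7 -4.1] 2/98 [[-80.0, -31.0, -11.0], [63.0, 35.0, 4.0]] dir [0.988 0.156 0.004] nrm [-0.002  0.039 -0.999]
  bottom edge x by y: [(-28, np.float64(52.8)), (-20, np.float64(60.9)), (-12, np.float64(63.6)), (-4, np.float64(60.6)), (4, np.float64(58.8)), (12, np.float64(60.2)), (20, np.float64(62.0)), (28, np.float64(60.2))]
  side y by x: [(10, [12.7, 31.9]), (25, [-30.9, 35.0]), (40, [-26.9, 33.8]), (55, [-25.6, 32.1])]
27.55 [ 0.16473219 -0.01854519 -0.27991479]
riser z 0.03720373468997673
```

>>> carry_out:
  targets:
    - {"slide": [-0.6,-0.4,0.7],"dr": [0,0,0],"hand": -1}
    - {"slide": [-0.6,-0.4,0.7],"dr": [0,0,0],"hand": -1}
    - {"slide": [0,0,0],"dr": [0,0,0],"hand": -1}
    - {"slide": [0,0,0],"dr": [0,0,0],"hand": -1}

```text
time_s: 27.95
eef_pos: [0.5214, -0.2757, 0.0849]
orientation: [0.238, 0.865, -1.495]
wrist_force: [-0.4, 1.1, -0.1]
grip_width: 0.009
```

View pics/u.png

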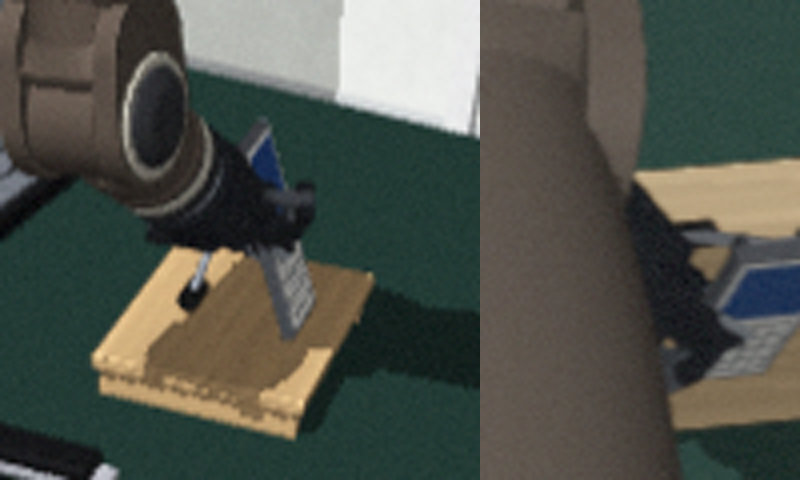

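The calendar stands on the riser: foot at (190,298), bottom edge at (295,335) in the left crop, face to the robot, and the load is now mostly on the riser. Release gently and withdraw straight back along the tool.

>>> carry_out:
  targets:
    - {"slide": [0,0,0],"dr": [0,0,0],"hand": -1}
    - {"slide": [0,0,0],"dr": [0,0,0],"hand": -1}
    - {"slide": [0,0,0],"dr": [0,0,0],"hand": -0.75}
    - {"slide": [0,0,0],"dr": [0,0,0],"hand": -0.65}
    - {"slide": [0,0,0],"dr": [0,0,0],"hand": -0.5}
    - {"slide": [0,0,0],"dr": [0,0,0],"hand": -0.35}
    - {"slide": [0,0,0],"dr": [0,0,0],"hand": -0.35}
    - {"slide": [0,0,0],"dr": [0,0,0],"hand": -0.35}
  grip_force: 20

```text
time_s: 28.75
eef_pos: [0.5217, -0.2757, 0.0855]
orientation: [0.238, 0.864, -1.495]
wrist_force: [-0.3, 0.9, 0.0]
grip_width: 0.0278
```

```bash
python3 -c "
from meas import *
meas('v')"
```

```text
[ 0.5217 -0.2757  0.0855] [-0.3  0.9  0. ] 0.0278 [-0.06  0.36 -0.29  1.09 -0.88  1.3 ]
pred o [ 0.5299 -0.265   0.1091] M [[-0.361, -0.124, 0.924], [-0.042, 0.992, 0.116], [-0.932, 0.003, -0.363]]
top face 426 mean [-36.   -0.9  -8.5] 2/98 [[-75.0, -28.0, -13.0], [59.0, 34.0, -2.0]] dir [ 0.974 -0.227  0.013] nrm [ 0.018  0.019 -1.   ]
  bottom edge x by y: [(-28, np.float64(52.4)), (-20, np.float64(59.5)), (-12, np.float64(62.7)), (-4, np.float64(20.8)), (4, np.float64(8.2)), (12, np.float64(-1.8)), (20, np.float64(-15.6)), (28, np.float64(-17.4))]
  side y by x: [(-65, [-26.6, 33.8]), (-50, [-27.7, 34.2]), (-35, [-27.4, 33.0]), (-20, [-26.9, 30.1]), (-5, [-26.2, 14.3]), (10, [-24.9, 1.4]), (25, [-25.8, -8.3]), (40, [-27.7, -14.4]), (55, [-26.3, -9.2])]
top foot 17 mean [31.5 -0.7 74.8] 2/98 [[29.0, -10.0, 67.0], [37.0, 7.0, 78.0]] dir [-0.145 -0.967  0.208] nrm [ 0.84  -0.009  0.542]
side face 265 mean [ 9.4 11.  -4.4] 2/98 [[-76.0, -29.0, -12.0], [63.0, 37.0, 4.0]] dir [0.987 0.152 0.059] nrm [ 0.047  0.079 -0.996]
  bottom edge x by y: [(-28, np.float64(55.8)), (-20, np.float64(61.3)), (-12, np.float64(62.6)), (-4, np.float64(59.5)), (4, np.float64(61.1)), (12, np.float64(57.7)), (20, np.float64(60.2)), (28, np.float64(60.0))]
  side y by x: [(-65, [-26.9, 26.4]), (-5, [23.7, 38.3]), (10, [11.7, 34.2]), (25, [-11.1, 35.6]), (40, [-26.6, 31.7]), (55, [-28.4, 35.9])]
```

Released, and it stands (settled about 3 mm). Withdraw.

>>> carry_out:
  targets:
    - {"slide": [-8,0,0],"dr": [0,0,0],"hand": -0.35}
    - {"slide": [-12,0,0],"dr": [0,0,0],"hand": -0.35}
    - {"slide": [-15,0,0],"dr": [0,0,0],"hand": -0.35}
    - {"slide": [-20,0,0],"dr": [0,0,0],"hand": -0.35}
    - {"slide": [-25,0,0],"dr": [0,0,0],"hand": -0.35}
    - {"slide": [-30,0,0],"dr": [0,0,0],"hand": -0.35}
    - {"slide": [-30,0,0],"dr": [0,0,0],"hand": -0.35}
    - {"slide": [-30,0,0],"dr": [0,0,0],"hand": -0.35}
    - {"slide": [-15,0,0],"dr": [0,0,0],"hand": -0.35}
    - {"slide": [0,0,0],"dr": [0,0,0],"hand": -0.35}
    - {"slide": [0,0,0],"dr": [0,0,0],"hand": -0.35}

```text
time_s: 29.95
eef_pos: [0.5495, -0.1338, 0.201]
orientation: [0.238, 0.864, -1.494]
wrist_force: [-0.4, -0.5, 0.4]
grip_width: 0.0276
```

```bash
cat > fin.py <<'E'
from place import *
o=take("w"); p,r,s=pose(); print(p,s["wrist_force"],s["time_s"])
of,Mf=target(.036)
for n in o:
    q,d=o[n]; P=pts(n,d); C=(P-of)@Mf*1000; h=cv2.cvtColor(q,cv2.COLOR_RGB2HSV)
    near=(d>0)&(P[...,2]>.042)&(abs(C[...,0])<100)&(abs(C[...,1])<60)
    f=near&(abs(C[...,2])<25)&(h[...,2]>60)&(h[...,1]<140); a=P[f]
    for _ in range(6):
        c=a.mean(0); nv=np.linalg.svd(a-c)[2][2]; a=a[abs((a-c)@nv)<.003]
    nv=-nv*np.sign(nv[0]); print(n,"face pts",len(a),"normal",nv.round(3),"lean",np.degrees(np.arcsin(nv[2])).round(1),"yaw",np.degrees(np.arctan2(-nv[1],-nv[0])).round(1),"z range",np.percentile(a[:,2],[1,99]).round(3),"c",c.round(3))
    w=near&(h[...,2]>140)&(h[...,1]<70)&(C[...,2]>15)&(C[...,2]<100); b=P[w]
    if len(b)>15: v=np.linalg.svd(b-b.mean(0))[2][0]; print("  leg pts",len(b),"dir",v.round(2),"angle to face",np.arcsin(abs(v@nv)).round(2))
def bb(tag,box,f):
    z=np.load(tag+"_top.npz"); x0,y0,x1,y1=box; v=cv2.cvtColor(z["p"],cv2.COLOR_RGB2HSV)[y0:y1,x0:x1]; P=pts("top",z["d"])[y0:y1,x0:x1]; m=(P[...,2]>.015)&(P[...,2]<f)&(z["d"][y0:y1,x0:x1]>0); return P[m].mean(0).round(4),m.sum()
for k,b,f in(("mouse",(280,235,315,285),.06),("stapler",(283,165,308,225),.08),("cup",(295,90,338,145),.17)): print(k,bb("a",b,f),bb("w",b,f))
E
python3 fin.py
```

```text
[ 0.54888741 -0.1345899   0.2006217 ] [-0.59449495 -0.29283228 -0.41453278] 30.05
top face pts 424 normal [-0.936 -0.081  0.344] lean 20.1 yaw 5.0 z range [0.043 0.181] c [ 0.518 -0.263  0.098]
side face pts 276 normal [-0.941 -0.031  0.336] lean 19.6 yaw 1.9 z range [0.044 0.182] c [ 0.521 -0.26   0.101]
  leg pts 35 dir [ 0.27  0.   -0.96] angle to face 0.62
mouse (array([ 0.4304, -0.0015,  0.0279]), np.int64(957)) (array([nan, nan, nan]), np.int64(0))
stapler (array([0.5846, 0.0067, 0.0546]), np.int64(676)) (array([nan, nan, nan]), np.int64(0))
cup (array([ 0.7666, -0.037 ,  0.0747]), np.int64(981)) (array([ 0.7666, -0.0372,  0.0746]), np.int64(981))fin.py:14: RuntimeWarning: Mean of empty slice.
  z=np.load(tag+"_top.npz"); x0,y0,x1,y1=box; v=cv2.cvtColor(z["p"],cv2.COLOR_RGB2HSV)[y0:y1,x0:x1]; P=pts("top",z["d"])[y0:y1,x0:x1]; m=(P[...,2]>.015)&(P[...,2]<f)&(z["d"][y0:y1,x0:x1]>0); return P[m].mean(0).round(4),m.sum()
  ret = um.true_divide(
```

It stands at lean about 20°. Raise the arm clear and do the final check, using the side view where the arm blocks the top one.

>>> carry_out:
  targets:
    - {"slide": [-20,-11,22],"dr": [0,0,0],"hand": -0.35}
    - {"slide": [-25,-14,27],"dr": [0,0,0],"hand": -0.35}
    - {"slide": [-25,-14,27],"dr": [0,0,0],"hand": -0.35}
    - {"slide": [-12,-7,13],"dr": [0,0,0],"hand": -0.35}
    - {"slide": [0,0,0],"dr": [0,0,0],"hand": -0.35}
    - {"slide": [0,0,0],"dr": [0,0,0],"hand": -0.35}
    - {"slide": [0,0,0],"dr": [0,0,0],"hand": -0.35}

```text
time_s: 30.75
eef_pos: [0.55, -0.1334, 0.329]
orientation: [0.237, 0.866, -1.497]
wrist_force: [-0.2, -0.2, 0.1]
grip_width: 0.0277
```

```bash
python3 -W ignore fin.py; python3 - <<'E'
from h import *
A=np.load("a_side.npz")["p"].astype(int);B=np.load("w_side.npz")["p"].astype(int)
for k,(x0,y0,x1,y1) in dict(stapler=(258,200,315,238),mouse=(315,225,365,255),cup=(218,148,258,210),riser=(300,155,375,212)).items():
    d=abs(A-B)[y0:y1,x0:x1].max(-1); print(k,"median diff",np.median(d),"frac>40",(d>40).mean().round(3))
E
```

```text
[ 0.5499953  -0.13319377  0.32923245] [0.57603714 0.47531231 0.81570126] 30.85
top face pts 420 normal [-0.937 -0.087  0.338] lean 19.8 yaw 5.3 z range [0.043 0.182] c [ 0.517 -0.263  0.095]
side face pts 279 normal [-0.945 -0.038  0.325] lean 19.0 yaw 2.3 z range [0.044 0.183] c [ 0.522 -0.259  0.103]
  leg pts 28 dir [ 0.26  0.01 -0.96] angle to face 0.6
mouse (array([ 0.4304, -0.0015,  0.0279]), np.int64(957)) (array([nan, nan, nan]), np.int64(0))
stapler (array([0.5846, 0.0067, 0.0546]), np.int64(676)) (array([nan, nan, nan]), np.int64(0))
cup (array([ 0.7666, -0.037 ,  0.0747]), np.int64(981)) (array([ 0.786 , -0.0472,  0.0875]), np.int64(437))
stapler median diff 3.0 frac>40 0.0
mouse median diff 3.0 frac>40 0.0
cup median diff 3.0 frac>40 0.0
riser median diff 4.0 frac>40 0.32
```

Mouse, stapler and cup are unchanged. However, lean (19–20°) and leg angle (about 0.61) hint that the leg may have closed slightly in the fall. Measure the edge-to-foot distance by rays on known planes (90 mm if at the stop, 86 at 0.65, 80 at 0.60).

```bash
python3 - <<'E'
from place import *
def ray(n,u,v,z):
    c,f=cam(n); T=np.array(c["cam_to_world"]); d=T[:3,:3]@np.array([(u-c["cx"])/f,(v-c["cy"])/f,1.]); o=T[:3,3]; return o+d*(z-o[2])/d[2]
a=np.radians(6.9); X=np.array([np.cos(a),np.sin(a),0]);Y=np.array([-np.sin(a),np.cos(a),0]); c0=np.array([.551,-.263,0])
for n,box in(("side",(305,150,345,195)),("top",(355,165,430,215))):
    z=np.load(f"w_{n}.npz"); q,d=z["p"],z["d"]; h=cv2.cvtColor(q,cv2.COLOR_RGB2HSV); P=pts(n,d); x0,y0,x1,y1=box
    m=np.zeros(d.shape,np.uint8); m[y0:y1,x0:x1]=(h[y0:y1,x0:x1,2]<70)
    k,l,st,ce=cv2.connectedComponentsWithStats(m)
    for i in range(1,k):
        if 15<st[i,4]<250:
            g=ray(n,*ce[i],.045); print(n,"dark",st[i].tolist(),ce[i].round(1),"riser xy mm",((g-c0)@X*1000).round(1),((g-c0)@Y*1000).round(1),"depth z",np.median(P[l==i][:,2]).round(3), ((P[l==i].mean(0)-c0)@X*1000).round(1))
    # lower boundary of the face (grey vs wood saturation)
    near=(d>0)&(abs((P-c0)@Y)<.06)&((P-c0)@X>-.09)&((P-c0)@X<0.02)&(P[...,2]>.025)
    g=near&(h[...,1]<70)&(h[...,2]>60)&(h[...,2]<200)
    k,l,st,ce=cv2.connectedComponentsWithStats(g.astype(np.uint8)); i=1+np.argmax(st[1:,4]); vs,us=np.where(l==i)
    for u in range(us.min(),us.max()+1,3):
        v=vs[us==u].max(); b=ray(n,u,v+.5,.036); print("  ",n,u,v,((b-c0)@X*1000).round(1),((b-c0)@Y*1000).round(1),end=";")
    print()
s=np.load("w_side.npz"); print(s["p"][160:190:1,318:342].max(-1)[:, ::2])
E
```

```text
side dark [336, 150, 9, 13, 64] [339.9 156.5] riser xy mm 37.1 -120.0 depth z 0.003 57.4
side dark [324, 169, 9, 9, 41] [327.9 173.5] riser xy mm 36.9 3.6 depth z 0.048 35.8
   side 335 157 54.0 -123.8;   side 338 151 58.1 -169.5;   side 341 148 55.6 -195.3;   side 344 161 19.3 -109.7;   side 347 176 -17.5 -19.5;   side 350 185 -41.2 28.9;   side 353 184 -47.7 19.4;   side 356 180 -49.3 -7.6;
top dark [414, 165, 6, 8, 17] [416.8 168.3] riser xy mm 107.3 -45.7 depth z 0.001 116.9
top dark [421, 165, 9, 13, 24] [424.8 170.2] riser xy mm 100.7 -65.2 depth z 0.001 110.1
top dark [397, 195, 13, 8, 55] [401.7 197.7] riser xy mm 37.0 3.4 depth z 0.052 36.1
top dark [406, 206, 8, 9, 28] [410.  210.2] riser xy mm 4.4 -12.5 depth z 0.163 -8.2
   top 393 232 -45.1 34.0;   top 396 235 -53.0 27.7;   top 399 235 -53.6 20.3;   top 402 234 -51.9 12.6;   top 405 234 -52.5 5.2;   top 408 234 -53.2 -2.2;   top 411 234 -53.8 -9.6;   top 414 234 -54.5 -17.0;   top 417 233 -52.7 -24.8;   top 420 232 -51.0 -32.6;   top 423 228 -42.0 -41.5;   top 426 225 -35.3 -50.1;   top 429 222 -28.7 -58.8;   top 432 217
[... 922 characters left out ...]
 89  21  23 102 113 110 113 115 108]
 [212 177 117 112  61  55 114 110 109 114 113 107]
 [214 208 178 110 100  99 113 111 112 111 108 110]
 [213 212 206 167 113 114 111 107 111 118 103 115]
 [214 212 212 146 114 112 110 110 116 115 105 114]
 [209 207 203 109 115 113 108 110 116 114 110 111]
 [205 206 195 112 109 109 111 110 117 109 113 114]
 [206 203 150 110 107 107 114 114 111 107 114 113]
 [204 204 168 108 110 107 111 116 110 115 113 114]
 [204 200 155 111 106 106 114 111 109 118 109 110]
 [198 203 112 108 109 113 113 111 115 114 111 110]
 [199 203 110 107 108 111 111 111 114 116 111 107]
 [201 207 165 107 105 116 107 114 117 110 110 109]
 [202 205 189 106 116 115 109 113 117 109 107 108]]
```

Both views put the foot's centre at riser x=+37 mm and the standing edge at about −43, so roughly 80 mm apart. The leg is at about 0.60, not at its stop: the fall pushed it in. I'll mend it by shutting the fingers, reaching in low from the left between board and leg, and nudging the foot back until the stop. First reorient and find where the shut tips really are.

```bash
cat >> place.py <<'E'
A_=np.radians(6.9); XR=np.array([np.cos(A_),np.sin(A_),0]);YR=np.array([-np.sin(A_),np.cos(A_),0]); ZR=np.array([0,0,1.]); C0=np.array([.551,-.263,0])
def W(x,y,z): return C0+XR*x/1000+YR*y/1000+ZR*z/1000
def L(p): return np.array([(p-C0)@XR,(p-C0)@YR,p[2]])*1000
def push_rot(deg=30):
    d=np.radians(deg); T=-np.cos(d)*YR-np.sin(d)*ZR; return R.from_matrix(np.c_[T,XR,np.cross(T,XR)])
E
python3 - <<'E'
from place import *
p,r,s=pose(); g=push_rot(30); print(L(p),np.degrees((r.inv()*g).magnitude()))
rows(p,r,line(p,r,W(0,110,160),g,7),-1)
E
```

```text
[ 14.5970852  128.98678889 329.23244666] 24.631873153721283
[{slide:[17.6,6.9,-15.4],"dr":[2.5,-1.72,1.78],"hand":-1},{slide:[17.4,5.7,-16.2],"dr":[2.51,-1.71,1.78],"hand":-1},{slide:[17.0,4.4,-17.0],"dr":[2.5,-1.72,1.78],"hand":-1},{slide:[16.6,3.1,-17.6],"dr":[2.5,-1.71,1.79],"hand":-1},{slide:[16.1,1.8,-18.2],"dr":[2.51,-1.72,1.78],"hand":-1},{slide:[15.7,0.5,-18.8],"dr":[2.5,-1.71,1.78],"hand":-1},{slide:[15.0,-0.7,-19.2],"dr":[2.5,-1.72,1.78],"hand":-1}]
end [ 0.5378 -0.1537  0.16  ]
```

>>> carry_out:
  targets:
    - {"slide": [17.6,6.9,-15.4],"dr": [2.5,-1.7,1.8],"hand": -1}
    - {"slide": [17.4,5.7,-16.2],"dr": [2.5,-1.7,1.8],"hand": -1}
    - {"slide": [17,4.4,-17],"dr": [2.5,-1.7,1.8],"hand": -1}
    - {"slide": [16.6,3.1,-17.6],"dr": [2.5,-1.7,1.8],"hand": -1}
    - {"slide": [16.1,1.8,-18.2],"dr": [2.5,-1.7,1.8],"hand": -1}
    - {"slide": [15.7,0.5,-18.8],"dr": [2.5,-1.7,1.8],"hand": -1}
    - {"slide": [15,-0.7,-19.2],"dr": [2.5,-1.7,1.8],"hand": -1}
    - {"slide": [0,0,0],"dr": [0,0,0],"hand": -1}
    - {"slide": [0,0,0],"dr": [0,0,0],"hand": -1}

```text
time_s: 31.75
eef_pos: [0.5382, -0.1534, 0.1615]
orientation: [0.381, 0.429, -1.412]
wrist_force: [0.6, 0.2, 1.6]
grip_width: -0.0002
```

```bash
python3 - <<'E'
from place import *
p,r,s=pose(); print(L(p).round(1),r.as_matrix()[:,0].round(3),s["grip_width"],s["joints"].round(2),s["time_s"])
o=take("x")
for n in o:
    q,d=o[n]; P=pts(n,d); C=r.inv().apply((P-p).reshape(-1,3)).reshape(P.shape)*1000
    m=(d>0)&(abs(C[...,1])<30)&(abs(C[...,2])<25)&(C[...,0]>-60)&(C[...,0]<15)&(P[...,2]>.06); a=C[m]
    print(n,len(a))
    for lo in range(-60,15,6):
        b=a[(a[:,0]>=lo)&(a[:,0]<lo+6)]
        if len(b)>2: print("  x",lo,len(b),"y",np.percentile(b[:,1],[5,95]).round(0),"z",np.percentile(b[:,2],[5,95]).round(0))
E
```

```text
[  0.5 110.3 161.5] [ 0.106 -0.858 -0.502] -0.0001887758315186109 [ 0.23  0.25 -0.36  1.15 -1.03  1.79] 31.75
top 160
  x -60 33 y [-14.  10.] z [ 5. 12.]
  x -54 29 y [-14.  11.] z [ 7. 12.]
  x -48 34 y [-15.  10.] z [-4. 13.]
  x -42 26 y [-15.  12.] z [ 6. 12.]
  x -36 25 y [-15.  10.] z [ 5. 12.]
  x -30 12 y [-7.  6.] z [ 8. 12.]
side 1
```

```bash
python3 - <<'E'
from place import *
p,r,s=pose()
for n in("top","side"):
    z=np.load(f"x_{n}.npz"); d=z["d"]; P=pts(n,d); C=r.inv().apply((P-p).reshape(-1,3)).reshape(P.shape)*1000
    m=(d>0)&(abs(C[...,1])<70)&(abs(C[...,2])<70)&(C[...,0]>-170)&(C[...,0]<15)&(P[...,2]>.1)&(L(P.reshape(-1,3))[1].size>0); a=C[m]
    for lo in range(-166,0,12):
        b=a[(a[:,0]>=lo)&(a[:,0]<lo+12)]
        if len(b)>4: print(n,"x",lo,len(b),"y",np.percentile(b[:,1],[3,97]).round(0),"z",np.percentile(b[:,2],[3,97]).round(0))
g=push_rot(30); T=g.as_matrix()[:,0]
for lab,q in (("pre",W(-3,60,62)),("in",W(-3,6,62))):
    tcp=q+T*.027; print(lab,L(tcp).round(1),"slide",(r.inv().apply(tcp-p)*1000).round(1),"dr",np.degrees((r.inv()*g).as_rotvec()).round(2))
E
```

```text
Traceback (most recent call last):
  File "place.py", line 9, in L
    def L(p): return np.array([(p-C0)@XR,(p-C0)@YR,p[2]])*1000
                     ~~~~~~~~^^^^^^^^^^^^^^^^^^^^^^^^^^^^
ValueError: setting an array element with a sequence. The requested array has an inhomogeneous shape after 1 dimensions. The detected shape was (3,) + inhomogeneous part.
```

```bash
python3 - <<'E'
from place import *
p,r,s=pose()
for n in("top","side"):
    z=np.load(f"x_{n}.npz"); d=z["d"]; P=pts(n,d); C=r.inv().apply((P-p).reshape(-1,3)).reshape(P.shape)*1000
    m=(d>0)&(abs(C[...,1])<70)&(abs(C[...,2])<70)&(C[...,0]>-170)&(C[...,0]<15)&(P[...,2]>.1)&((P-C0)@YR>.045); a=C[m]
    for lo in range(-166,0,12):
        b=a[(a[:,0]>=lo)&(a[:,0]<lo+12)]
        if len(b)>4: print(n,"x",lo,len(b),"y",np.percentile(b[:,1],[3,97]).round(0),"z",np.percentile(b[:,2],[3,97]).round(0))
g=push_rot(30); T=g.as_matrix()[:,0]
for lab,q in (("pre",W(-3,60,62)),("in",W(-3,6,62))):
    tcp=q+T*.027; print(lab,L(tcp).round(1),"slide",(r.inv().apply(tcp-p)*1000).round(1),"dr",np.degrees((r.inv()*g).as_rotvec()).round(2))
E
```

```text
top x -166 194 y [-39.  28.] z [ 7. 37.]
top x -154 54 y [-40.  32.] z [-3. 36.]
top x -142 115 y [-44.  37.] z [-5. 17.]
top x -130 266 y [-51.  45.] z [-4. 19.]
top x -118 348 y [-63.  55.] z [-10.  18.]
top x -106 196 y [-56.  50.] z [-4. 17.]
top x -94 169 y [-46.  41.] z [-11.  17.]
top x -82 230 y [-37.  32.] z [-10.  13.]
top x -70 77 y [-25.  23.] z [-9. 13.]
top x -58 66 y [-16.  10.] z [-5. 11.]
top x -46 57 y [-17.  10.] z [-6. 11.]
top x -34 30 y [-15.   9.] z [ 5. 11.]
side x -166 33 y [-38. -10.] z [-33.  35.]
side x -154 12 y [-38. -18.] z [-29.  10.]
side x -142 23 y [-42. -35.] z [-8. 12.]
side x -130 29 y [-58. -39.] z [-7.  7.]
side x -118 64 y [-61. -42.] z [-9. 15.]
side x -106 8 y [-44. -36.] z [-9. 14.]
side x -94 7 y [-45. -31.] z [-10.  13.]
pre [-3.  36.6 48.5] slide [121.3  -5.8 -61.9] dr [-0.18 -0.14 -0.24]
in [ -3.  -17.4  48.5] slide [168.   -5.9 -34.7] dr [-0.18 -0.14 -0.24]
```

The gripper is slim in the vertical direction, with real tips about 27 mm behind the nominal TCP. Fingers ±15 mm fit the 60 mm gap. Compute the moves.

```bash
python3 - <<'E'
from place import *
p,r,s=pose(); g=push_rot(30); T=g.as_matrix()[:,0]
pre=W(-3,60,93)+T*.027; inn=W(-3,-2,57)+T*.027
print((r.inv().apply(pre-p)*1000).round(1), (g.inv().apply(inn-pre)*1000).round(1))
rows(p,r,line(p,r,pre,g,5),-1); rows(pre,g,line(pre,g,inn,g,6),-1)
E
```

```text
[105.7  -5.7 -35.1] [71.7 -0.  -0.2]
[{slide:[21.1,-1.1,-7.0],"dr":[-0.04,-0.03,-0.05],"hand":-1},{slide:[21.2,-1.1,-7.0],"dr":[-0.03,-0.03,-0.04],"hand":-1},{slide:[21.1,-1.1,-7.1],"dr":[-0.04,-0.02,-0.05],"hand":-1},{slide:[21.1,-1.1,-7.0],"dr":[-0.04,-0.03,-0.05],"hand":-1},{slide:[21.2,-1.0,-7.1],"dr":[-0.03,-0.03,-0.05],"hand":-1}]
end [ 0.5437 -0.227   0.0795]
[{slide:[11.9,0.0,-0.0],"dr":[0.0,0.0,0.0],"hand":-1},{slide:[12.0,-0.0,-0.1],"dr":[0.0,0.0,0.0],"hand":-1},{slide:[11.9,-0.0,0.0],"dr":[0.0,0.0,0.0],"hand":-1},{slide:[12.0,0.0,-0.0],"dr":[0.0,0.0,0.0],"hand":-1},{slide:[11.9,0.0,-0.0],"dr":[0.0,0.0,0.0],"hand":-1},{slide:[12.0,0.0,-0.1],"dr":[0.0,0.0,0.0],"hand":-1}]
end [ 0.5511 -0.2886  0.0435]
```

>>> carry_out:
  targets:
    - {"slide": [21,-1.1,-7],"dr": [0,0,0],"hand": -1}
    - {"slide": [21,-1.1,-7],"dr": [0,0,0],"hand": -1}
    - {"slide": [21,-1.1,-7],"dr": [0,0,0],"hand": -1}
    - {"slide": [21,-1.1,-7],"dr": [0,0,0],"hand": -1}
    - {"slide": [21,-1.1,-7],"dr": [0,0,0],"hand": -1}
    - {"slide": [0,0,0],"dr": [0,0,0],"hand": -1}
    - {"slide": [0,0,0],"dr": [0,0,0],"hand": -1}

```text
time_s: 32.55
eef_pos: [0.5433, -0.2268, 0.0796]
orientation: [0.384, 0.426, -1.412]
wrist_force: [0.6, 0.5, 0.0]
grip_width: 0.0003
```

```bash
cat > chk.py <<'E'
from place import *
import sys
def ray(n,u,v,z):
    c,f=cam(n); T=np.array(c["cam_to_world"]); d=T[:3,:3]@np.array([(u-c["cx"])/f,(v-c["cy"])/f,1.]); o=T[:3,3]; return o+d*(z-o[2])/d[2]
def chk(tag):
    p,r,s=pose(); o=take(tag); T=r.as_matrix()[:,0]; tip=p-T*.027
    print("t",s["time_s"],"tip riser",L(tip).round(1),"F",s["wrist_force"].round(2))
    for n,box in(("side",(312,160,345,195)),("top",(385,180,425,210))):
        q,d=o[n]; h=cv2.cvtColor(q,cv2.COLOR_RGB2HSV); P=pts(n,d); x0,y0,x1,y1=box
        m=np.zeros(d.shape,np.uint8); m[y0:y1,x0:x1]=(h[y0:y1,x0:x1,2]<70)&(P[y0:y1,x0:x1,2]>.03)&(P[y0:y1,x0:x1,2]<.068)
        k,l,st,ce=cv2.connectedComponentsWithStats(m)
        for i in range(1,k):
            if 12<st[i,4]<300: print(n,"dark",st[i].tolist(),L(ray(n,*ce[i],.045)).round(1)[:2])
        f=(d>0)&(abs((P-C0)@YR)<.04)&((P-C0)@XR>-.08)&((P-C0)@XR<.035)&(P[...,2]>.045)&(h[...,2]>60)&((h[...,1]<100)|((h[...,0]>95)&(h[...,0]<130)))
        k,l,st,_=cv2.connectedComponentsWithStats(f.astype(np.uint8)); a=P[l==1+np.argmax(st[1:,4])]
        for _ in range(6):
            c=a.mean(0); nv=np.linalg.svd(a-c)[2][2]; a=a[abs((a-c)@nv)<.003]
        nv=-nv*np.sign(nv[0]); lean=np.degrees(np.arcsin(nv[2])); 
        # face plane meets riser top plane z=.036 (then base edge is .010/cos(lean) behind)
        xf=((c-C0)@XR)-((c-C0)@XR*0)+ (c[2]-.036)*nv[2]/(nv@XR)
        print(n,"face",len(a),"lean",lean.round(1),"yaw",np.degrees(np.arctan2(-nv[1],-nv[0])).round(1),"base x",(xf*1000+10/np.cos(np.radians(lean))).round(1),"y range",np.percentile((a-C0)@YR*1000,[2,98]).round(0),"zmax",np.percentile(a[:,2],99.5).round(3))
if __name__=="__main__": chk(sys.argv[1])
E
python3 chk.py y1
```

```text
t 32.55 tip riser [-3.4 60.2 93.2] F [0.63 0.46 0.04]
side face 247 lean 19.7 yaw 1.9 base x -42.0 y range [-28.  36.] zmax 0.182
top dark [397, 196, 12, 6, 37] [36.7  4. ]
top face 146 lean 18.3 yaw 1.2 base x -38.4 y range [-28.  36.] zmax 0.183
```

>>> carry_out:
  targets:
    - {"slide": [12,0,0],"dr": [0,0,0],"hand": -1}
    - {"slide": [12,0,0],"dr": [0,0,0],"hand": -1}
    - {"slide": [12,0,0],"dr": [0,0,0],"hand": -1}
    - {"slide": [12,0,0],"dr": [0,0,0],"hand": -1}
    - {"slide": [12,0,0],"dr": [0,0,0],"hand": -1}
    - {"slide": [12,0,0],"dr": [0,0,0],"hand": -1}
    - {"slide": [0,0,0],"dr": [0,0,0],"hand": -1}
    - {"slide": [0,0,0],"dr": [0,0,0],"hand": -1}

```text
time_s: 33.45
eef_pos: [0.5508, -0.2879, 0.043]
orientation: [0.383, 0.427, -1.411]
wrist_force: [0.7, 0.2, 0.3]
grip_width: -0.0
```

```bash
python3 chk.py y2
```

```text
t 33.45 tip riser [-3.3 -1.3 56.5] F [0.66 0.15 0.27]
side face 247 lean 18.0 yaw 10.1 base x -42.1 y range [-35.  29.] zmax 0.182
top dark [396, 196, 13, 7, 36] [35.2  5. ]
top face 150 lean 16.5 yaw -1.8 base x -40.1 y range [-33.   9.] zmax 0.182
```

Board readings changed; check whether the board was nudged by comparing the blue print in both views before and after.

```bash
python3 - <<'E'
from place import *
for n in("top","side"):
    for t in("w","y1","y2"):
        z=np.load(f"{t}_{n}.npz"); q,d=z["p"],z["d"]; P=pts(n,d); h=cv2.cvtColor(q,cv2.COLOR_RGB2HSV)
        m=(h[...,0]>100)&(h[...,0]<130)&(h[...,1]>110)&(h[...,2]>50)&(abs((P-C0)@YR)<.06)&(P[...,2]>.08)&(P[...,2]<.2)
        a=P[m]; c=a.mean(0); nv=np.linalg.svd(a-c)[2][2]; nv=-nv*np.sign(nv[0]); vs,us=np.where(m)
        x0,x1=np.percentile(us,[2,98]); 
        # slope of lower blue border
        ed=[(u,vs[us==u].max()) for u in np.unique(us)[2:-2]]; k=np.polyfit(*np.array(ed,float).T,1)[0]
        print(n,t,m.sum(),"uv",us.mean().round(1),vs.mean().round(1),"u",x0,x1,"v",np.percentile(vs,[2,98]),"L",L(c).round(1),"lean",np.degrees(np.arcsin(nv[2])).round(1),"yaw",np.degrees(np.arctan2(-nv[1],-nv[0])).round(1),"edge slope",k.round(3))
E
```

```text
top w 211 uv 422.3 214.6 u 411.0 434.0 v [209. 220.] L [-18.2   2.1 145.3] lean 17.9 yaw 6.0 edge slope -0.27
top y1 208 uv 422.4 214.5 u 411.0 434.0 v [209. 220.] L [-18.1   2.1 145.6] lean 17.9 yaw 5.7 edge slope -0.26
top y2 180 uv 425.1 214.8 u 414.0 436.0 v [209. 220.] L [-19.1  -4.2 145.1] lean 18.3 yaw 11.9 edge slope -0.347
side w 115 uv 348.3 146.5 u 345.0 352.0 v [136.28 156.72] L [-16.2   1.8 146.2] lean 18.6 yaw 7.2 edge slope 1.2
side y1 115 uv 348.3 146.5 u 345.0 352.0 v [136.28 156.72] L [-16.    1.  145.8] lean 18.2 yaw 6.6 edge slope 1.2
side y2 86 uv 349.1 145.3 u 346.0 352.0 v [135.7 155. ] L [-16.7  -5.3 147. ] lean 17.7 yaw 12.3 edge slope 1.3
```

The board got nudged by about 6 mm sideways and 5° in yaw (now about 12° against the riser's 7°). Continue: push the leg back (+x of riser), in small rows.

>>> carry_out:
  targets:
    - {"slide": [0,4,0],"dr": [0,0,0],"hand": -1}
    - {"slide": [0,4,0],"dr": [0,0,0],"hand": -1}
    - {"slide": [0,4,0],"dr": [0,0,0],"hand": -1}
    - {"slide": [0,2,0],"dr": [0,0,0],"hand": -1}
    - {"slide": [0,2,0],"dr": [0,0,0],"hand": -1}
    - {"slide": [0,0,0],"dr": [0,0,0],"hand": -1}

```text
time_s: 34.15
eef_pos: [0.5662, -0.2865, 0.0423]
orientation: [0.383, 0.427, -1.412]
wrist_force: [-0.5, -0.3, 0.2]
grip_width: -0.0
```

```bash
cat > blue.py <<'E'
from chk import *
def blue(t):
    for n in("top","side"):
        z=np.load(f"{t}_{n}.npz"); q,d=z["p"],z["d"]; P=pts(n,d); h=cv2.cvtColor(q,cv2.COLOR_RGB2HSV)
        m=(h[...,0]>100)&(h[...,0]<130)&(h[...,1]>110)&(h[...,2]>50)&(abs((P-C0)@YR)<.06)&(P[...,2]>.08)&(P[...,2]<.2)
        a=P[m]; c=a.mean(0); nv=np.linalg.svd(a-c)[2][2]; nv=-nv*np.sign(nv[0]); vs,us=np.where(m)
        print("blue",n,t,m.sum(),us.mean().round(1),vs.mean().round(1),"L",L(c).round(1),"lean",np.degrees(np.arcsin(nv[2])).round(1),"yaw",np.degrees(np.arctan2(-nv[1],-nv[0])).round(1))
if __name__=="__main__": chk(sys.argv[1]); blue(sys.argv[1])
E
python3 blue.py y3
```

```text
t 34.15 tip riser [12.2 -1.8 55.8] F [-0.51 -0.25  0.21]
side face 272 lean 19.0 yaw 8.5 base x -43.0 y range [-35.  30.] zmax 0.183
top dark [398, 196, 11, 6, 28] [36.7  2.3]
top face 92 lean 6.5 yaw -52.5 base x -27.8 y range [-11.  22.] zmax 0.181
blue top y3 179 425.0 214.8 L [-19.1  -3.9 144.9] lean 18.2 yaw 11.6
blue side y3 85 349.1 145.6 L [-16.9  -4.  146.8] lean 17.4 yaw 12.2
```

>>> carry_out:
  targets:
    - {"slide": [0,2,0],"dr": [0,0,0],"hand": -1}
    - {"slide": [0,2,0],"dr": [0,0,0],"hand": -1}
    - {"slide": [0,2,0],"dr": [0,0,0],"hand": -1}
    - {"slide": [0,0,0],"dr": [0,0,0],"hand": -1}
    - {"slide": [0,0,0],"dr": [0,0,0],"hand": -1}

```text
time_s: 34.75
eef_pos: [0.5722, -0.2857, 0.0424]
orientation: [0.383, 0.427, -1.411]
wrist_force: [0.5, -0.3, -0.0]
grip_width: 0.0002
```

```bash
python3 blue.py y4
```

```text
t 34.75 tip riser [18.2 -1.7 55.9] F [ 0.49 -0.34 -0.04]
side face 255 lean 21.5 yaw 6.3 base x -43.8 y range [-34.  30.] zmax 0.182
top dark [398, 193, 11, 6, 31] [43.9  2.2]
top face 113 lean 12.2 yaw -36.1 base x -35.5 y range [-15.  19.] zmax 0.18
blue top y4 194 424.7 213.5 L [-16.2  -3.9 144.8] lean 19.8 yaw 11.1
blue side y4 91 348.2 145.5 L [-14.3  -4.6 146. ] lean 19.4 yaw 11.2
```

The foot moved back 7 mm and lean grew 1.7° while the edge stayed put. Continue to the stop.

>>> carry_out:
  targets:
    - {"slide": [0,1.5,0],"dr": [0,0,0],"hand": -1}
    - {"slide": [0,1.5,0],"dr": [0,0,0],"hand": -1}
    - {"slide": [0,1,0],"dr": [0,0,0],"hand": -1}
    - {"slide": [0,0,0],"dr": [0,0,0],"hand": -1}
    - {"slide": [0,0,0],"dr": [0,0,0],"hand": -1}

```text
time_s: 35.35
eef_pos: [0.5761, -0.2852, 0.0423]
orientation: [0.383, 0.427, -1.411]
wrist_force: [-0.5, 0.6, -0.4]
grip_width: -0.0001
```

```bash
python3 blue.py y5
```

```text
t 35.35 tip riser [22.2 -1.7 55.9] F [-0.46  0.6  -0.42]
side face 246 lean 22.0 yaw 5.8 base x -42.8 y range [-35.  29.] zmax 0.182
top dark [397, 191, 11, 8, 33] [47.5  2.8]
top face 119 lean 13.3 yaw -35.8 base x -36.4 y range [-15.  18.] zmax 0.18
blue top y5 205 424.6 212.7 L [-14.5  -4.2 144. ] lean 20.7 yaw 11.2
blue side y5 90 347.5 145.7 L [-12.6  -3.3 145.9] lean 20.8 yaw 11.7
```

>>> carry_out:
  targets:
    - {"slide": [0,1.5,0],"dr": [0,0,0],"hand": -1}
    - {"slide": [0,1.5,0],"dr": [0,0,0],"hand": -1}
    - {"slide": [0,1,0],"dr": [0,0,0],"hand": -1}
    - {"slide": [0,0,0],"dr": [0,0,0],"hand": -1}
    - {"slide": [0,0,0],"dr": [0,0,0],"hand": -1}

```text
time_s: 35.95
eef_pos: [0.5801, -0.2847, 0.0423]
orientation: [0.383, 0.427, -1.411]
wrist_force: [0.1, 0.7, 0.7]
grip_width: 0.0001
```

```bash
python3 blue.py y6
```

```text
t 35.95 tip riser [26.2 -1.7 55.9] F [0.14 0.66 0.66]
side face 218 lean 22.3 yaw 5.4 base x -39.9 y range [-34.  30.] zmax 0.181
top dark [397, 189, 12, 7, 33] [52.3  2. ]
top face 195 lean 20.5 yaw 4.4 base x -39.7 y range [-30.  -4.] zmax 0.18
blue top y6 208 423.8 211.3 L [-11.2  -3.1 143.8] lean 20.5 yaw 10.4
blue side y6 95 346.4 145.6 L [ -9.1  -4.1 145. ] lean 20.5 yaw 10.9
```

On the last push lean stayed at 20.6° while foot, edge and print all moved together by 3–4 mm, so the leg is at its stop (edge to foot about 92 mm). Back off the leg and withdraw.

>>> carry_out:
  targets:
    - {"slide": [0,-3,0],"dr": [0,0,0],"hand": -1}
    - {"slide": [0,-3,0],"dr": [0,0,0],"hand": -1}
    - {"slide": [0,0,0],"dr": [0,0,0],"hand": -1}
    - {"slide": [-10,0,0],"dr": [0,0,0],"hand": -1}
    - {"slide": [-15,0,0],"dr": [0,0,0],"hand": -1}
    - {"slide": [-20,0,0],"dr": [0,0,0],"hand": -1}
    - {"slide": [-25,0,0],"dr": [0,0,0],"hand": -1}
    - {"slide": [-30,0,0],"dr": [0,0,0],"hand": -1}
    - {"slide": [-30,0,0],"dr": [0,0,0],"hand": -1}
    - {"slide": [-20,0,20],"dr": [0,0,0],"hand": -1}
    - {"slide": [-20,0,30],"dr": [0,0,0],"hand": -1}
    - {"slide": [-10,0,20],"dr": [0,0,0],"hand": -1}
    - {"slide": [0,0,0],"dr": [0,0,0],"hand": -1}
    - {"slide": [0,0,0],"dr": [0,0,0],"hand": -1}

```text
time_s: 37.45
eef_pos: [0.5589, -0.1658, 0.1933]
orientation: [0.384, 0.427, -1.411]
wrist_force: [-1.0, 0.6, -1.1]
grip_width: 0.0002
```

```bash
python3 blue.py z1; python3 - <<'E'
from h import *
p,r,s=pose(); print(p,s["joint_vel"].round(3))
A=np.load("a_side.npz")["p"].astype(int);B=np.load("z1_side.npz")["p"].astype(int)
for k,(x0,y0,x1,y1) in dict(stapler=(258,200,315,238),mouse=(315,225,365,255),cup=(218,148,258,210)).items():
    d=abs(A-B)[y0:y1,x0:x1].max(-1); print(k,"median diff",np.median(d),"frac>40",(d>40).mean().round(3))
E
```

```text
t 37.45 tip riser [ 19.4 118.9 206.8] F [-0.98  0.57 -1.1 ]
side dark [320, 169, 8, 7, 30] [51.3  4.6]
side face 225 lean 22.2 yaw 5.0 base x -39.4 y range [-34.  30.] zmax 0.181
top dark [397, 189, 12, 8, 36] [51.1  3.9]
top face 367 lean 23.5 yaw 7.9 base x -42.7 y range [-34.  30.] zmax 0.179
blue top z1 209 424.0 211.2 L [-11.1  -3.3 144.1] lean 20.9 yaw 10.7
blue side z1 95 346.4 145.7 L [ -9.2  -3.  145.3] lean 20.6 yaw 11.3
[ 0.55821578 -0.16603499  0.19202696] [-0.002  0.008 -0.003  0.    -0.002  0.001]
stapler median diff 3.0 frac>40 0.0
mouse median diff 3.0 frac>40 0.0
cup median diff 3.0 frac>40 0.0
```

```bash
python3 -c "
from cell import ticket
print(ticket.sign_off())"
```

```text
the job is handed in; nothing more can be done
None
```

The calendar stands on the riser on its bottom edge and the fully opened leg, with its face to the robot. The gripper is clear of it, and the job was handed in at about 37 s of the 69 s allowed.

**What happened**
- I swung the leg to its stop first, while the calendar lay face down.
- My first grip across the width slipped, and the calendar dropped from about 0.2 m onto the orange look-alike.
- I picked it up again by its long side edge and set it down on the riser. I pressed too far at touchdown, up to about 22 N, and eased off to a light touch before letting go.
- A check then showed the leg had closed to about 0.60 rad in the fall. I reached in with shut fingers and pushed the foot back until the calendar began to slide as a whole. So the final opening to the stop came after it was already standing, not before as asked.

**Last checks**
- **Stance:** the foot is 91–94 mm from the standing edge (90 expected). The lean is about 21° from the blue print, while the whole-face fits read 22–23°. The top is about 0.18 m above the desk.
- **Squareness:** the yaw readings disagree. The blue print gives about 11° and the whole-face fit 5–8°, against 7° for the riser, so it is within about 4° of square.
- **Other objects:** mouse, stapler and pen cup are unchanged in the side view. The arm hid the mouse and stapler from the top camera when I last compared that view.

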